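Ready the bench saw for the next cut

ROBOT

A 6-joint arm with a two-finger parallel gripper is mounted at the origin on the work surface. World frame = base frame: x ahead of the robot, y to its left, z up, the work surface at z = 0. Lengths are in m, angles in rad, forces in N, time in s.
With the tool pointing down it reaches from about 0.4 to 0.925 m from the base axis. Payload 3.4 kg.
Tool frame: the origin (TCP) lies midway between the tips of the shut fingers; the grasp point (between the pads) lies 19 mm behind it (env.grip_depth is the distance from the TCP to the grasp point, in m); z points along the fingers, y is the line along which they close (so a half turn about z gives the same grasp; the last joint's range is limited). The gripper opens to 85 mm and grips with 20 to 120 N. Pads are 22 mm wide; open, the fingers measure 114 mm over their backs; the gripper's body (76 mm by 85 mm) begins 54 mm behind the grasp point. The pads swing forward as they close: fully open they stand 13 mm farther back than shut.
Start: joints at [-1.2, 0.307, 1.506, -0, 1.328, -0.073], TCP at [0.247, -0.519, 0.231] pointing down, gripper open.
Joint ranges: [-3.12, 3.12], [-1.05, 2.28], [0.14, 2.33], [-1.42, 4.57], [0.1, 2.73], [-2.68, 2.68]. Speed limits (rad/s): [2.57, 2.57, 3.14, 3.14, 3.14, 3.14].

INTERFACE

Orientations are given as a 3x3 rotation matrix whose columns are the frame's x, y, z axes.
In Python, from cell import sensors, optics, env gives the robot as it stands.
- The arm moves only by the tool apply_moves, never from a script. Its argument "motion" is text: rows parted by semicolons, each of 7 numbers parted by spaces: the turn, a rotation vector about the tool's x, y, z in rad, then the shift along the tool's x, y, z in mm, then the closure, from -1 (fully open) to 1 (shut), so that 0 is half open. In form: rx ry rz tx ty tz fingers; .... A call has 1 to 8 rows; each row is the pose to reach, as a shift and turn from the pose commanded when the call began, along the tool's axes at that moment; what a row does not reach only later rows make up. A row lasts 1/12 s, in which the tool goes at most 41.7 mm and 7.16 degrees, less where a joint would pass 70% of its speed; a pose out of reach is approached as far as the arm can. A call with a gripper value outside its range is refused whole. The fingers move at their own pace and stop on an object; "squeeze" is the grip in N (left out, the last holds). Time passes only in rows, so rows that repeat a pose let the fingers close. It gives the time, the measured TCP pose, the force, the opening and the grip force at its end, in the units of the state.
- sensors.read_state(): the state, without advancing time (a new reading comes with each control period).
- optics.capture(name): name is "scene" or "top" or "wrist"; returns a dict with "pixels" (384x512x3 uint8, red, green, blue), "fx", "fy", "cx", "cy" (pixels), "R" (3x3) and "t" (3): a world point X has camera coordinates R X + t. Camera axes: x right, y down, z forward; pixel columns grow to the right and rows downward; lengths in m; the calibration is good to about 2 mm. The wrist camera is an equidistant fisheye: a pixel r from the principal point sees the ray r / f radians off the axis. A picture is of the moment at which its call begins. There is no depth.
- env.hand_in(): hands the job in; it is judged then, once.
Trained networks look in the newest picture that a camera, given by its name, has taken for a name from the list of things; names that differ only in an ending like _2 or _b are one class to them, and where a whole thing is asked for, a point or a joint stands for the part that bears it (a point fixed in the world has none). Each returns a list of dicts, best first, with "confidence" (0 to 1); they miss things now and then, are a little off and sometimes report something else, mostly with a low value. They report only what shows in the picture. A call takes as long as a camera call. They do not tell look-alikes from the thing itself.
- optics.boxes_of(camera, name): "extent" ([left, top, width, height] in pixels, round what is visible of it).
- optics.pinpoint(camera, name): "uv" ([column, row] in pixels: a listed point, or the origin of a listed thing).
The state is a dict: "time_s": time; "joint_positions": joint angles; "qvel": joint speeds; "joint_torque": joint torques, N m; "position": TCP position; "tcp_rot": TCP orientation; "ft_force": force on the tool from outside, world axes, zero at the start; "torque": the same for the moment, N m; "width": opening from 0.0 (shut) to 1.0 (fully open); "grasp_force": force on a finger pad.
Only numpy, scipy, OpenCV 4.12 (cv2) and the standard library are available. Lean on these libraries where they do the work, as an engineer would, in place of code of your own. Each camera call takes 0.05 s, during which the arm holds its last target. There are 200 camera calls.

TASK

Get the small bench saw ready for the next cut: first clear every loose wooden offcut from the bench into the grey offcut tray. Then push the red throat plate along its channel and under the orange guard until it drops flush into its recess, and roll the speed wheel with a fingertip until its red stripe is on top, between the two white pointers. Last of all, swing the lamp round until its head is right over the throat plate and let go; leave the other things on the bench where they are.

Things in the scene. Friction and masses are not known exactly. Their poses are not given: they have to be found in the camera images.
- saw: Small lime-green bench saw, fixed; origin under it at bench level, x away from the robot, y to its left, turned up to 0.12 rad. Aluminium table on top, 70 mm up, x -110 to 110, y -170 to 150 mm; black control deck level with it, y 150 to 220. On the table at x = 0 a channel for the plate runs along y between two dark rails, 64 mm apart, 10 mm high, y -145 to 15.
- guard (a point): Middle of the -y edge of the orange guard's top (saw's y = 40, x = 0), 93 mm above the bench; axes as the saw's. The fixed guard is 104 mm wide (x), reaches 90 mm on in +y, 18 mm free beneath. It hides the plate's recess in the table: 63 x 103 mm, 9 mm deep; its near lip is about 25 mm before this edge, its far wall stops the plate.
- plate: Red throat plate 60 (x) x 100 (y) x 9 mm, 90 g, loose, origin at the centre of its underside, axes as the saw's. Starts in the channel on the table, origin at saw y -90 to -60. Pushed at its -y end towards +y it slides under the guard, tips over the lip and drops flush: origin then 61 mm above the bench, saw y about 65, with some 25 mm still showing before the guard.
- wheel_top (a point): Top of the grey ribbed speed wheel where it stands 10 mm out of its slot in the control deck, 80 mm above the bench; axes as the saw's. Wheel radius 26 mm, 10 mm wide, its axle along y. It gives way downwards by up to 4 mm on a spring (about 1 N, rising 1.2 N per mm), and rolls by friction under a fingertip. White pointers on the deck at both sides mark the top.
- wheel (a joint): Wheel angle, rad: 0 when the red stripe across its rim (6 mm wide) is on top between the pointers; grows as the wheel's top rolls away from the robot (saw's +x). Starts at -1.7 to -0.7, so the stripe is on the robot's side, perhaps inside the slot; stops at -2.3 and 1.3. Rim drag about 1 N; stays where left.
- lamp_grip (a point): Grip point of the upright black peg, 16 mm across, on top of the white lamp head, 255 mm above the bench, on the head's centre line; axes turn with the lamp. Peg free from 219 to 275 mm up; head, 54 mm across, 170 to 220 mm up. A bar 207 to 219 mm up joins it to the pivot, 125 mm away: a steel post at x 125, y 65 mm of the saw.
- lamp (a joint): Swing of the lamp bar, rad: 0 when the bar points from the post towards the robot (saw's -x), the head then over the middle of the seated plate; grows as the head goes towards saw's -y. Starts at 1.35 to 1.75, the head at the far edge of the saw; stops at -0.5 and 1.9. Stiff, about 2 N at the head; stays where left.
- tray: Grey open offcut tray, fixed, 190 (x) x 160 (y) x 50 mm outside, walls and floor 5 mm; origin under its centre at bench level.
- offcut1: Dark brown wooden offcut block, 48 x 24 x 22 mm (x, y, z), about 30 g; origin at the centre of its underside. May be absent.
- offcut2: Plywood wooden offcut block, 52 x 28 x 22 mm (x, y, z), about 30 g; origin at the centre of its underside. May be absent.
- offcut3: White-faced wooden offcut block, 56 x 30 x 22 mm (x, y, z), about 30 g; origin at the centre of its underside. May be absent.
- offcut4: Dark brown wooden offcut block, 46 x 26 x 22 mm (x, y, z), about 30 g; origin at the centre of its underside. May be absent.
- offcut5: Grey-painted wooden offcut block, 58 x 26 x 22 mm (x, y, z), about 30 g; origin at the centre of its underside. May be absent.
- glue: Bystander: white glue bottle with a blue label and orange cap, 56 x 150 mm; origin at its underside.
- tape: Bystander: yellow tape measure, 60 x 32 x 60 mm; origin at its underside.
- mug: Bystander: blue mug, 80 x 90 mm; origin at its underside.
- jar: Bystander: amber screw jar, 64 x 70 mm; origin at its underside.
- chisel: Bystander: screwdriver lying down.
- mallet: Bystander: hammer lying down.
Not all that is in view belongs to the job. Leave any green or pink look-alike of the offcut5 alone.

How it is judged:
On the way, in this order (a step that is already met when the one before it is completed fails the run):
1. every offcut is in the tray (x of offcut1 in the frame of tray between -0.09 and 0.09 m and y of offcut1 in the frame of tray between -0.075 and 0.075 m and z of each of offcut1, offcut2, offcut3, offcut4, offcut5 in the frame of tray below 0.045 m and x of offcut2 in the frame of tray between -0.09 and 0.09 m and y of offcut2 in the frame of tray between -0.075 and 0.075 m and x of offcut3 in the frame of tray between -0.09 and 0.09 m and y of offcut3 in the frame of tray between -0.075 and 0.075 m and x of offcut4 in the frame of tray between -0.09 and 0.09 m and y of offcut4 in the frame of tray between -0.075 and 0.075 m and x of offcut5 in the frame of tray between -0.09 and 0.09 m and y of offcut5 in the frame of tray between -0.075 and 0.075 m), for 0.2 s.
2. the throat plate is flush in its recess and the wheel's red stripe is on top (z of plate in the frame of saw below 0.0645 m and y of plate in the frame of saw between 0.06 and 0.07 m and angle between plate's own z axis and vertical below 0.04 rad and value of joint wheel between -0.16 and 0.16 rad), for 0.2 s.
3. the lamp head is over the throat plate (horizontal distance between lamp_grip and plate below 0.025 m), for 0.2 s.
At the end, for the whole second after the job is handed in: Every offcut at rest in the tray, below its rim; plate flat in its recess (origin under 64.5 mm high, 60 to 70 mm along the saw's y, tilt under 0.04 rad); wheel still, within 0.16 rad of 0; lamp still, its head's centre within 25 mm of the plate's centre seen from above (all of step 1 and all of step 2 and horizontal distance between lamp_grip and plate below 0.025 m and velocity of joint wheel between -0.05 and 0.05 rad/s and velocity of joint lamp between -0.05 and 0.05 rad/s and linear speed of each of plate, offcut1, offcut2, offcut3, offcut4, offcut5 below 0.02 m/s); the robot touches nothing.
It fails at once if another thing on the bench was moved more than 5 cm or knocked over (distance of any of glue, tape, mug, jar, chisel, mallet from where it was at the start of the episode above 0.05 m or angle between any of glue, mug, jar's own z axis and vertical above 0.6 rad).
Of offcut1, offcut2, offcut3, offcut4, offcut5 only 3 to 5 are there at a start; the rules pass over those that are not, and their reading is None.
At some moment in a run one of offcut1, offcut2, offcut3, offcut4, offcut5 may be knocked a few centimetres aside while the robot is not near it.
Once in a run the grip may slacken for a moment while it holds something.
It also fails if it takes over 210 s, if anything falls off the work surface, if the arm or the gripper's body presses on something with over 40 N, if the wrist force passes 120 N, or if a joint passes its speed limit or range.

## Working session

There is one attempt and no reset: what is moved stays moved. The work goes in short steps, Python scripts to look and compute and a tool call to move; the robot and the scene stay as the last step left them, time stands still between calls to the robot, and variables do not carry over. Pictures are saved under pics/ and viewed, at most 14 in all, crops included, and the job is handed in when it is done.

Besides the shell and the picture viewer there is one more tool, called after "Emit:" by a JSON object that holds its "method" and its "body". apply_moves: Moves the arm, as the interface text tells. Its arguments: {"type":"object","properties":{"motion":{"type":"string"},"squeeze":{"type":"number"}},"required":["motion"]}

```bash
ls; mkdir -p pics; cat > h.py <<'E'
import numpy as np, cv2
from cell import sensors, optics, env
def ray(c,uv):
    u,v=uv; R=np.array(c["R"]);t=np.array(c["t"])
    x=(u-c["cx"])/c["fx"]; y=(v-c["cy"])/c["fy"]
    if c.get("fish"):
        r=np.hypot(x,y); s=np.sin(r)/r if r>1e-9 else 1; d=np.array([x*s,y*s,np.cos(r)])
    else: d=np.array([x,y,1.])
    return -R.T@t, R.T@d
def at(c,uv,z):
    o,d=ray(c,uv); return o+d*(z-o[2])/d[2]
def cap(n,save=None):
    c=optics.capture(n); c["fish"]=n=="wrist"
    if save: cv2.imwrite(f"pics/{save}.png",np.array(c["pixels"])[:,:,::-1])
    return c
def proj(c,X):
    p=np.array(c["R"])@np.array(X)+np.array(c["t"])
    if c.get("fish"):
        r=np.hypot(p[0],p[1]); th=np.arctan2(r,p[2]); p=np.array([p[0]/r*th,p[1]/r*th,1])
    else: p=p/p[2]
    return np.array([p[0]*c["fx"]+c["cx"],p[1]*c["fy"]+c["cy"]])
E
python3 - <<'E'
from h import *
np.set_printoptions(precision=3,suppress=True)
for n in ("top","scene"):
    c=cap(n,n+"0"); print(n,np.array(c["pixels"]).shape,"cam at",-np.array(c["R"]).T@np.array(c["t"]))
    for k,z in dict(saw=0,guard=.093,plate=.07,wheel_top=.08,lamp_grip=.255,tray=0,offcut1=0,offcut2=0,offcut3=0,offcut4=0,offcut5=0,glue=0,tape=0,mug=0,jar=0,chisel=0,mallet=0).items():
        for d in optics.pinpoint(n,k)[:3]:
            print(k,round(d["confidence"],2),np.round(d["uv"],1),at(c,d["uv"],z)[:2])
E
```

```text
pics
top (384, 512, 3) cam at [ 0.302 -0.093  1.359]
saw 0.94 [235.8 179.3] [0.533 0.007]
guard 0.97 [222.8 178.3] [0.521 0.044]
plate 0.78 [261.3 176.7] [ 0.528 -0.085]
wheel_top 0.86 [180.  186.3] [0.498 0.191]
lamp_grip 0.87 [251.2 123.6] [ 0.657 -0.059]
tray 0.57 [128.3 197.8] [0.472 0.395]
offcut1 0.68 [285.  238.4] [ 0.319 -0.164]
offcut1 0.67 [409.6 225.9] [ 0.356 -0.601]
offcut1 0.62 [340.5 177.3] [ 0.533 -0.368]
offcut2 0.68 [285.  238.4] [ 0.319 -0.164]
offcut2 0.67 [409.6 225.9] [ 0.356 -0.601]
offcut2 0.62 [340.5 177.3] [ 0.533 -0.368]
offcut3 0.68 [285.  238.4] [ 0.319 -0.164]
offcut3 0.67 [409.6 225.9] [ 0.356 -0.601]
offcut3 0.62 [340.5 177.3] [ 0.533 -0.368]
offcut4 0.68 [285.  238.4] [ 0.319 -0.164]
offcut4 0.67 [409.6 225.9] [ 0.356 -0.601]
offcut4 0.62 [340.5 177.3] [ 0.533 -0.368]
offcut5 0.68 [285.  238.4] [ 0.319 -0.164]
offcut5 0.67 [409.6 225.9] [ 0.356 -0.601]
offcut5 0.62 [340.5 177.3] [ 0.533 -0.368]
glue 0.78 [301.9 144.4] [ 0.657 -0.234]
glue 0.29 [341.9 204.3] [ 0.436 -0.369]
tape 0.52 [347.2 136.7] [ 0.682 -0.399]
mug 0.98 [143.1 140.3] [0.684 0.347]
mu
[... 792 characters left out ...]
.74 [170.3 301.8] [ 0.542 -0.444]
offcut2 0.55 [ 93.8 285.2] [ 0.345 -0.59 ]
offcut3 0.74 [219.  266.8] [ 0.532 -0.262]
offcut3 0.74 [170.3 301.8] [ 0.542 -0.444]
offcut3 0.55 [ 93.8 285.2] [ 0.345 -0.59 ]
offcut4 0.74 [219.  266.8] [ 0.532 -0.262]
offcut4 0.74 [170.3 301.8] [ 0.542 -0.444]
offcut4 0.55 [ 93.8 285.2] [ 0.345 -0.59 ]
offcut5 0.74 [219.  266.8] [ 0.532 -0.262]
offcut5 0.74 [170.3 301.8] [ 0.542 -0.444]
offcut5 0.55 [ 93.8 285.2] [ 0.345 -0.59 ]
glue 0.84 [248.6 291.7] [ 0.663 -0.248]
tape 0.85 [209.4 330.7] [ 0.688 -0.408]
mug 0.95 [372.2 206.8] [0.682 0.35 ]
jar 0.92 [137.3 275.1] [ 0.395 -0.474]
chisel 0.55 [174.8 225.7] [ 0.287 -0.277]
mallet 0.8 [293.2 156.6] [0.258 0.349]
```

```bash
python3 - <<'E'
import cv2
a=cv2.imread("pics/top0.png")[95:275,60:460]
cv2.imwrite("pics/top0b.png",cv2.resize(a,None,fx=2,fy=2,interpolation=cv2.INTER_CUBIC))
a=cv2.imread("pics/scene0.png")
cv2.imwrite("pics/scene0b.png",cv2.resize(a,(800,600),interpolation=cv2.INTER_CUBIC))
E
```

```text
(no output)
```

View pics/top0b.png

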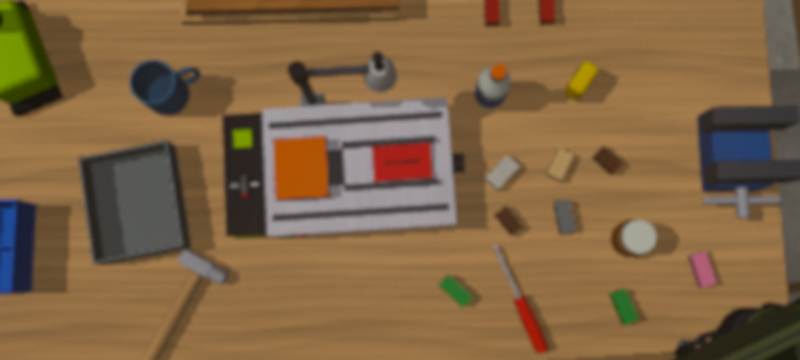

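View pics/scene0b.png

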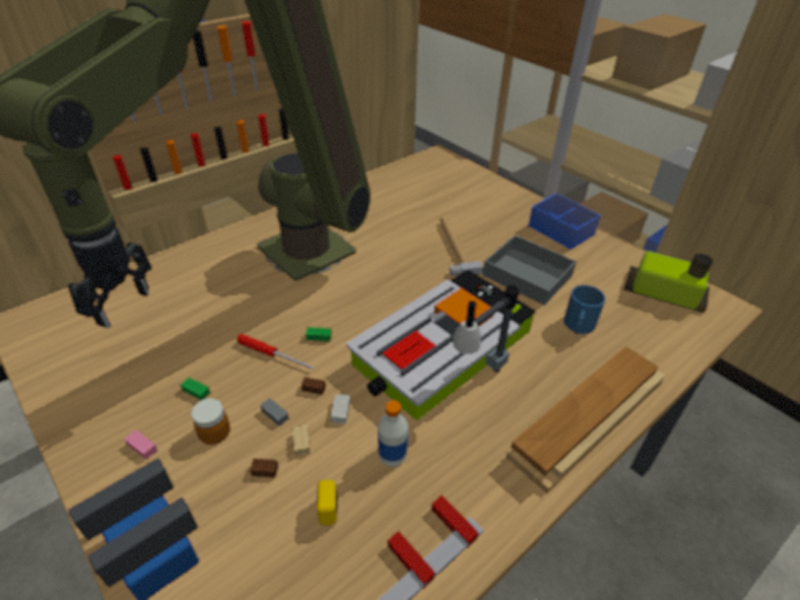

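The top view (crop coordinates) shows five offcuts: white at (504,172), plywood (561,165), browns (608,160) and (509,220), grey (566,216). The green and pink blocks are decoys. The plate is at (403,161) and the tray at (135,203). Next I'll measure the offcuts precisely.

```bash
cat >> h.py <<'E'
def offcuts(c, lo=(290,150), hi=(420,240), dbg=None):
    """coloured-vs-wood segmentation in top image; returns list of (uv, angle world long axis, world xy, L, W, mean rgb)"""
    im=cv2.resize(np.array(c["pixels"]),None,fx=4,fy=4,interpolation=cv2.INTER_CUBIC)
    lab=cv2.cvtColor(im,cv2.COLOR_RGB2LAB).astype(float)
    bg=cv2.medianBlur(cv2.cvtColor(im,cv2.COLOR_RGB2LAB),151).astype(float)
    d=np.linalg.norm((lab-bg)*[0.7,1,1],axis=2)
    m=(d>22).astype(np.uint8)
    k=np.zeros_like(m); k[lo[1]*4:hi[1]*4,lo[0]*4:hi[0]*4]=1; m*=k
    out=[]
    for q in cv2.findContours(m,cv2.RETR_EXTERNAL,cv2.CHAIN_APPROX_NONE)[0]:
        if cv2.contourArea(q)<500: continue
        pts=np.array([at(c,((p[0]+.5)/4-.5,(p[1]+.5)/4-.5),.018)[:2] for p in q[:,0]],np.float32)
        (x,y),(w,h),a=cv2.minAreaRect(pts*1000); a=np.radians(a)
        if h>w: w,h,a=h,w,a+np.pi/2
        mm=np.zeros_like(m); cv2.drawContours(mm,[q],-1,1,-1)
        out.append((np.array([x,y])/1000,(a+np.pi/2)%np.pi-np.pi/2,w,h,im[mm>0].mean(0)))
    return out
def goto(p,yaw=None):
    """tool shift(mm) and rz to reach TCP p; yaw = world angle of tool y axis (mod pi)"""
    s=sensors.read_state(); R=np.array(s["tcp_rot"]); P=np.array(s["position"])
    sh=R.T@(np.array(p)-P)*1000
    rz=None
    if yaw is not None:
        cur=np.arctan2(R[1,1],R[0,1]); rz=-((yaw-cur+np.pi/2)%np.pi-np.pi/2)
    return np.round(sh,1),rz
E
python3 - <<'E'
from h import *
np.set_printoptions(precision=3,suppress=True)
c=cap("top"); 
for o in offcuts(c): print(*o)
s=sensors.read_state(); print(s)
for P in ([.47,-.35,.25],): print(goto(P,0))
# saw & tray corners visible in top0b crop
for z,uvs in ((.07,[(262,111),(443,101),(456,224),(265,237)]),(.05,[(81,157),(172,142),(188,245),(95,262)])):
    print([at(c,(u/2+60-.25,v/2+95-.25),z)[:2] for u,v in uvs])
print("T",optics.boxes_of("top","tray")[:2])
E
```

```text
[ 0.343 -0.266] 0.3989388015537525 61.68449020385742 11.207365989685059 [122.375 104.985  91.371]
[ 0.343 -0.601] 0.25709489708876765 59.19244384765625 39.32093048095703 [156.381  87.666 100.526]
[ 0.391 -0.537] -0.26970844360446655 48.82581329345703 37.755767822265625 [109.155  82.531  50.682]
[ 0.398 -0.483] 1.5538897812467463 77.45777130126953 64.40791320800781 [140.287 130.816 112.418]
[ 0.433 -0.272] 0.6219051061808298 54.40043258666992 34.57609558105469 [88.124 60.3   36.195]
[ 0.444 -0.204] 1.5534056185605705 42.986358642578125 39.70402908325195 [106.954  80.666  50.81 ]
[ 0.439 -0.37 ] 0.12048933894180625 59.246578216552734 40.9435920715332 [96.11  86.911 74.613]
[ 0.517 -0.267] -0.7867800776870904 61.309906005859375 41.27926254272461 [140.949 131.737 116.201]
[ 0.541 -0.202] -1.2632418008078545 45.953006744384766 36.522396087646484 [93.427 70.976 46.852]
[ 0.535 -0.45 ] 0.8162472227795172 56.65140151977539 36.73198318481445 [85.914 58.518 33.999]
[ 0.605 -0.238] -0.19373804508443015 33.62321090698242 20.301740646362305 [161.138 121.71   74.955]
[ 0.551 -0.623] -0.07281215578
[... 268 characters left out ...]
.233,  -0.   ,   0.001,   0.   ]), 'position': array([ 0.247, -0.519,  0.231]), 'tcp_rot': array([[ 0.903,  0.43 , -0.   ],
       [ 0.43 , -0.903,  0.   ],
       [-0.   , -0.   , -1.   ]]), 'ft_force': array([-0.495,  0.276, -0.733]), 'torque': array([0.015, 0.044, 0.015]), 'grasp_force': 0.0, 'width': 0.9994614912374264}
(array([273.7, -56.8, -18.7]), np.float64(-1.125966086758246))
[array([0.625, 0.157]), array([ 0.637, -0.156]), array([ 0.424, -0.173]), array([0.407, 0.15 ])]
[array([0.554, 0.479]), array([0.578, 0.319]), array([0.397, 0.287]), array([0.37 , 0.447])]
T [{'extent': [99.0, 167.6, 54.1, 60.9], 'confidence': 0.77}, {'extent': [122.9, 219.0, 53.8, 73.9], 'confidence': 0.66}]
```

Emit:
{"method": "apply_moves", "body": {"motion": "0 0 0 274 -57 -60 -1;0 0 0 274 -57 -60 -1;0 0 0 274 -57 -60 -1;0 0 0 274 -57 -60 -1;0 0 0 274 -57 -60 -1;0 0 0 274 -57 -60 -1;0 0 0 274 -57 -60 -1;0 0 0 274 -57 -60 -1"}}

```text
time_s: 2.57
position: [0.476, -0.346, 0.2932]
tcp_rot: [[0.9, 0.436, 0.006], [0.436, -0.9, 0.0], [0.006, 0.003, -1.0]]
ft_force: [0.0, -1.8, 0.1]
width: 0.998
grasp_force: 0.0
```

```bash
python3 - <<'E'
from h import *
np.set_printoptions(precision=3,suppress=True)
c=cap("wrist","w1"); print(sensors.read_state()["position"],"cam",-np.array(c["R"]).T@np.array(c["t"]),c["fx"])
seen=[]
for d in optics.pinpoint("wrist","offcut1"): print(round(d["confidence"],2),np.round(d["uv"],1),at(c,d["uv"],0)[:2])
E
```

```text
[ 0.473 -0.348  0.292] cam [ 0.55  -0.309  0.437] 297.3186396354542
0.85 [117.1 198.6] [ 0.309 -0.171]
0.77 [330.1 144.7] [ 0.538 -0.443]
0.67 [277.6 123. ] [ 0.531 -0.357]
0.61 [210.9 101.1] [ 0.518 -0.255]
0.57 [195.  155.4] [ 0.433 -0.267]
0.34 [96.  47.7] [ 0.527 -0.044]
```

View pics/w1.png

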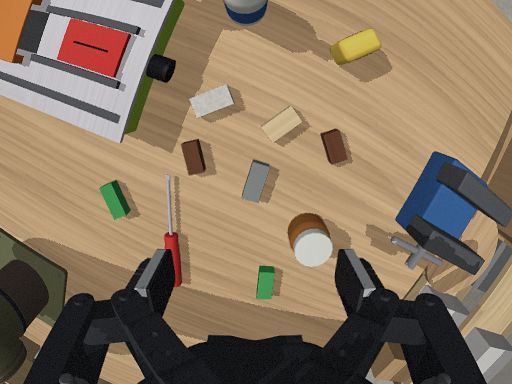

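The wrist view shows five real offcuts: white (212,101), plywood (282,124), brown (193,157), brown (334,146), grey (256,181). Green decoys are at (115,200) and (265,282).

```bash
cat > an.py <<'E'
from h import *
np.set_printoptions(precision=3,suppress=True)
# block fits: minimise edge-color via silhouette of known box against seed-colour mask
def fit(c,uv,dims,yaw0,pad=34):
    im=np.array(c["pixels"]); L,W,H=dims
    lab=cv2.cvtColor(im,cv2.COLOR_RGB2LAB).astype(float)
    u,v=np.round(uv).astype(int); p=lab[max(v-2,0):v+3,u-2:u+3].reshape(-1,3).mean(0)
    return p
E
python3 - <<'E'
from h import *
np.set_printoptions(precision=3,suppress=True)
c=cap("wrist")
B=dict(white=[(190,103),(228,86),(234,101),(197,117)],ply=[(262,124),(293,107),(301,122),(270,140)],brownA=[(182,145),(198,140),(205,165),(189,172)],brownB=[(321,133),(338,129),(347,156),(331,163)],grey=[(254,160),(269,165),(257,200),(242,195)])
for k,q in B.items():
    P=np.array([at(c,p,.022)[:2] for p in q]); e=[P[(i+1)%4]-P[i] for i in range(4)]; l=[np.linalg.norm(x) for x in e]
    a=e[0]-e[2]; b=e[1]-e[3]; lo=a if np.linalg.norm(a)>np.linalg.norm(b) else b
    yaw=np.arctan2(lo[1],lo[0]); ty=yaw+np.pi/2
    m=P.mean(0); print(k,m,np.array(l)*1000,"long yaw",yaw%np.pi,goto([*m,.1],ty))
E
```

```text
white [ 0.513 -0.263] [57.773 22.495 56.174 22.21 ] long yaw 2.40876218602084 (array([ 76.4, -59. , 191.1]), np.float64(1.179141564449874))
ply [ 0.528 -0.363] [49.118 23.831 50.333 25.195] long yaw 2.552481287718782 (array([ 46.2,  36.9, 191.1]), np.float64(1.035422462751932))
brownA [ 0.432 -0.27 ] [24.679 37.592 26.348 40.952] long yaw 0.6642751722257114 (array([  0.2, -87.9, 191.1]), np.float64(-0.21796407534479068))
brownB [ 0.534 -0.446] [25.697 42.39  26.232 46.812] long yaw 0.8361227323576772 (array([ 16.5, 114.4, 191.1]), np.float64(-0.38981163547675646))
grey [ 0.437 -0.366] [22.602 55.821 23.444 55.506] long yaw 0.13280677341921043 (array([-36.7,   1.1, 191.2]), np.float64(0.3135043234617103))
```

Emit:
{"method": "apply_moves", "body": {"motion": "0 0 -0.22 0 -88 90 -1;0 0 -0.22 0 -88 90 -1;0 0 -0.22 0 -88 90 -1;0 0 -0.22 0 -88 230 -1;0 0 -0.22 0 -88 230 -1;0 0 -0.22 0 -88 287 -1;0 0 -0.22 0 -88 287 -1;0 0 -0.22 0 -88 287 -1", "squeeze": 40}}

```text
time_s: 3.38
position: [0.4295, -0.2705, 0.0016]
tcp_rot: [[0.788, 0.615, -0.003], [0.615, -0.788, 0.001], [-0.001, -0.003, -1.0]]
ft_force: [-0.5, -0.1, -0.7]
width: 1.001
grasp_force: 0.0
```

Emit:
{"method": "apply_moves", "body": {"motion": "0 0 0 0 0 0 -1;0 0 0 0 0 0 1;0 0 0 0 0 0 1;0 0 0 0 0 0 1;0 0 0 0 0 0 1;0 0 0 0 0 0 1;0 0 0 0 0 0 1;0 0 0 0 0 0 1"}}

```text
time_s: 4.05
position: [0.4335, -0.2712, 0.0064]
tcp_rot: [[0.787, 0.617, 0.003], [0.617, -0.787, -0.003], [0.001, 0.004, -1.0]]
ft_force: [-1.0, -0.8, 7.4]
width: 0.267
grasp_force: 40.3
```

Emit:
{"method": "apply_moves", "body": {"motion": "0 0 0 0 0 -40 1;0 0 0 0 0 -80 1;0 0 0 0 0 -120 1;0 0 0 0 0 -160 1;0 0 0 0 0 -195 1;0 0 0 0 0 -195 1;0 0 0 0 0 -195 1"}}

```text
time_s: 4.63
position: [0.4339, -0.2713, 0.2029]
tcp_rot: [[0.787, 0.617, 0.006], [0.617, -0.787, -0.005], [0.002, 0.008, -1.0]]
ft_force: [-1.0, 0.1, -0.7]
width: 0.271
grasp_force: 39.5
```

```bash
python3 - <<'E'
from h import *
np.set_printoptions(precision=3,suppress=True)
s=sensors.read_state(); print(s["position"],s["tcp_rot"],s["width"],s["joint_positions"])
print(goto([.47,0,.21],None), goto([.49,.35,.21],.175),goto([.49,.35,.21],.175+1.57))
E
```

```text
[ 0.434 -0.271  0.203] [[ 0.787  0.617  0.006]
 [ 0.617 -0.787 -0.005]
 [ 0.002  0.008 -1.   ]] 0.27061163442858893 [-0.641  0.24   1.683 -0.     1.211  0.264]
(array([ 195.8, -191.1,   -8.2]), None) (array([ 427.6, -454.1,   -9.7]), np.float64(-1.0806555522882535)) (array([ 427.6, -454.1,   -9.7]), np.float64(0.49093710130153934))
```

Emit:
{"method": "apply_moves", "body": {"motion": "0 0 0 214 -227 -5 1;0 0 0 214 -227 -5 1;0 0 0 214 -227 -5 1;0 0 0 214 -227 -5 1;0 0 0 214 -227 -5 1;0 0 0 214 -227 -5 1;0 0 0 214 -227 -5 1;0 0 0 214 -227 -5 1"}}

```text
time_s: 5.3
position: [0.459, 0.0445, 0.203]
tcp_rot: [[0.786, 0.619, -0.003], [0.619, -0.786, 0.002], [-0.001, -0.003, -1.0]]
ft_force: [-0.6, 0.0, -1.3]
width: 0.273
grasp_force: 39.5
```

Emit:
{"method": "apply_moves", "body": {"motion": "0 0 0.49 214 -227 -5 1;0 0 0.49 214 -227 -5 1;0 0 0.49 214 -227 -5 1;0 0 0.49 214 -227 -5 1;0 0 0.49 214 -227 -5 1;0 0 0.49 214 -227 -5 1;0 0 0.49 214 -227 -5 1;0 0 0.49 214 -227 -5 1"}}

```text
time_s: 5.97
position: [0.4875, 0.3525, 0.2074]
tcp_rot: [[0.985, 0.174, -0.003], [0.174, -0.985, -0.002], [-0.003, 0.001, -1.0]]
ft_force: [0.6, 0.4, -0.4]
width: 0.273
grasp_force: 39.5
```

```bash
python3 - <<'E'
from h import *
np.set_printoptions(precision=3,suppress=True)
s=sensors.read_state(); print(s["position"],s["tcp_rot"],s["width"],s["joint_positions"])
c=cap("wrist","w2")
for k,z in dict(tray=0,wheel_top=.08,guard=.093).items():
  for d in optics.pinpoint("wrist",k)[:2]: print(k,d["confidence"],d["uv"],at(c,d["uv"],z)[:2])
c=cap("top","t2")
for k,z in dict(tray=0,saw=0,guard=.093,plate=.07,lamp_grip=.255,wheel_top=.08).items():
  for d in optics.pinpoint("top",k)[:2]: print(k,d["confidence"],d["uv"],at(c,d["uv"],z)[:2])
for d in optics.pinpoint("top","offcut1"): print(d["confidence"],d["uv"],at(c,d["uv"],0)[:2])
E
```

```text
[0.488 0.353 0.207] [[ 0.985  0.174 -0.003]
 [ 0.174 -0.985 -0.002]
 [-0.003  0.001 -1.   ]] 0.27317891912327785 [ 0.556  0.364  1.481 -0.     1.3    1.951]
tray 0.86 [220.7, 171.5] [0.471 0.392]
tray 0.57 [406.6, 203.0] [0.473 0.136]
wheel_top 0.68 [406.2, 200.5] [0.498 0.19 ]
guard 0.92 [503.3, 204.8] [0.521 0.046]
guard 0.44 [252.2, 240.1] [0.434 0.346]
tray 0.56 [130.9, 196.9] [0.475 0.385]
saw 0.78 [234.4, 176.2] [0.544 0.012]
guard 0.79 [223.7, 176.3] [0.528 0.041]
guard 0.61 [260.4, 174.4] [ 0.532 -0.083]
plate 0.7 [261.5, 176.2] [ 0.53  -0.086]
plate 0.53 [346.8, 136.3] [ 0.664 -0.382]
lamp_grip 0.76 [253.1, 121.9] [ 0.662 -0.065]
wheel_top 0.73 [181.7, 184.1] [0.506 0.185]
0.6 [369.2, 248.4] [ 0.28  -0.457]
0.57 [120.4, 182.2] [0.53  0.425]
0.54 [338.3, 179.2] [ 0.526 -0.36 ]
0.54 [363.1, 178.4] [ 0.527 -0.448]
0.46 [340.5, 202.3] [ 0.443 -0.364]
0.46 [284.5, 239.6] [ 0.315 -0.163]
0.43 [408.8, 228.1] [ 0.348 -0.598]
0.42 [310.8, 182.7] [ 0.515 -0.262]
0.33 [132.4, 199.4] [0.466 0.38 ]
0.16 [320.4, 244.6] [ 0.295 -0.288]
```

View pics/w2.png

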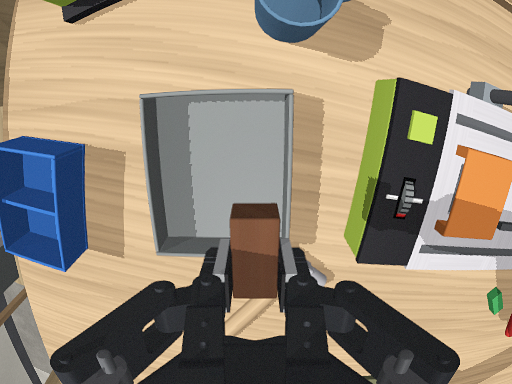

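Emit:
{"method": "apply_moves", "body": {"motion": "0 0 0 35 -67 20 1;0 0 0 35 -67 20 1;0 0 0 35 -67 60 1;0 0 0 35 -67 100 1;0 0 0 35 -67 140 1;0 0 0 35 -67 177 1;0 0 0 35 -67 177 1;0 0 0 35 -67 177 1"}}

```text
time_s: 7.23
position: [0.5105, 0.4215, 0.0304]
tcp_rot: [[0.985, 0.173, -0.005], [0.173, -0.985, -0.003], [-0.005, 0.003, -1.0]]
ft_force: [0.5, 0.9, 0.2]
width: 0.271
grasp_force: 39.6
```

Emit:
{"method": "apply_moves", "body": {"motion": "0 0 0 0 0 0 -0.1;0 0 0 0 0 0 -0.1;0 0 0 0 0 0 -0.1;0 0 0 0 0 0 -0.1"}}

```text
time_s: 7.57
position: [0.5135, 0.4241, 0.0351]
tcp_rot: [[0.985, 0.174, 0.004], [0.174, -0.985, 0.003], [0.004, -0.002, -1.0]]
ft_force: [0.2, 1.0, -0.2]
width: 0.548
grasp_force: 0.0
```

Emit:
{"method": "apply_moves", "body": {"motion": "0 0 0 0 0 -40 -0.1;0 0 0 0 0 -80 -0.1;0 0 0 0 0 -120 -0.1;0 0 0 0 0 -160 -1;0 0 0 0 0 -180 -1;0 0 0 -20 115 -180 -1;0 0 0 -20 115 -180 -1;0 0 0 -20 115 -180 -1"}}

```text
time_s: 8.23
position: [0.5122, 0.3049, 0.2147]
tcp_rot: [[0.985, 0.175, 0.004], [0.175, -0.985, 0.001], [0.004, 0.0, -1.0]]
ft_force: [0.6, -0.3, 0.1]
width: 0.998
grasp_force: 0.0
```

Emit:
{"method": "apply_moves", "body": {"motion": "0 0 0 -49 281 0 -1;0 0 0 -49 281 0 -1;0 0 0 -49 281 0 -1;0 0 0 -49 281 0 -1;0 0 0 -49 281 0 -1;0 0 0 -49 281 0 -1;0 0 0 -49 281 0 -1;0 0 0 -49 281 0 -1"}}

```text
time_s: 8.9
position: [0.5131, 0.0151, 0.2139]
tcp_rot: [[0.986, 0.169, 0.003], [0.169, -0.986, -0.004], [0.002, 0.004, -1.0]]
ft_force: [0.1, 1.2, 0.8]
width: 0.999
grasp_force: 0.0
```

Emit:
{"method": "apply_moves", "body": {"motion": "0 0 0.907 -48 280 -20 -1;0 0 0.907 -48 280 -20 -1;0 0 0.907 -48 280 -20 -1;0 0 0.907 -48 280 -20 -1;0 0 0.907 -48 280 -20 -1;0 0 0.907 -48 280 -20 -1;0 0 0.907 -48 280 -20 -1;0 0 0.907 -48 280 -20 -1"}}

```text
time_s: 9.57
position: [0.5154, -0.27, 0.2343]
tcp_rot: [[0.737, -0.676, 0.004], [-0.676, -0.737, -0.006], [0.007, 0.002, -1.0]]
ft_force: [0.3, 0.2, 0.3]
width: 1.003
grasp_force: 0.0
```

```bash
cat > look.py <<'E'
import sys
from h import *
np.set_printoptions(precision=3,suppress=True)
s=sensors.read_state(); print(s["time_s"],s["position"],"tooly",np.arctan2(s["tcp_rot"][1,1],s["tcp_rot"][0,1]),s["width"],s["joint_positions"])
for n in sys.argv[1].split(","):
    c=cap(n,sys.argv[2]+n[0]); print(n)
    for d in optics.pinpoint(n,"offcut1"):
        if d["confidence"]>.3: print(round(d["confidence"],2),np.round(d["uv"]),at(c,d["uv"],0)[:2])
E
python3 look.py wrist,top w3
```

```text
9.5667 [ 0.515 -0.27   0.234] tooly -2.31336951795662 1.0033136897487027 [-0.553  0.311  1.493 -0.003  1.331  1.761]
wrist
0.98 [246. 164.] [ 0.52  -0.259]
0.94 [342. 154.] [ 0.444 -0.363]
0.92 [294. 297.] [ 0.31  -0.168]
0.83 [485. 107.] [ 0.344 -0.603]
0.6 [297. 104.] [ 0.534 -0.36 ]
0.57 [443. 194.] [ 0.283 -0.456]
0.56 [341.  61.] [ 0.539 -0.442]
top
0.64 [364. 177.] [ 0.534 -0.45 ]
0.52 [370. 248.] [ 0.28  -0.461]
0.52 [408. 229.] [ 0.346 -0.597]
0.47 [123. 185.] [0.521 0.416]
0.47 [344. 178.] [ 0.531 -0.381]
0.43 [311. 181.] [ 0.522 -0.261]
```

Emit:
{"method": "apply_moves", "body": {"motion": "0 0 0 -5 -8 40 -1;0 0 0 -5 -8 80 -1;0 0 0 -5 -8 120 -1;0 0 0 -5 -8 160 -1;0 0 0 -5 -8 200 -1;0 0 0 -5 -8 228 -1;0 0 0 -5 -8 228 -1;0 0 0 -5 -8 228 -1"}}

```text
time_s: 10.43
position: [0.515, -0.2515, 0.0035]
tcp_rot: [[0.745, -0.667, -0.003], [-0.667, -0.745, 0.002], [-0.004, 0.001, -1.0]]
ft_force: [0.6, 0.7, 1.1]
width: 1.002
grasp_force: 0.0
```

Emit:
{"method": "apply_moves", "body": {"motion": "0 0 0 0 0 0 1;0 0 0 0 0 0 1;0 0 0 0 0 0 1;0 0 0 0 0 0 1;0 0 0 0 0 0 1;0 0 0 0 0 0 1"}}

```text
time_s: 10.93
position: [0.5169, -0.2542, 0.0062]
tcp_rot: [[0.743, -0.669, 0.003], [-0.669, -0.744, -0.001], [0.003, -0.001, -1.0]]
ft_force: [-0.9, 0.6, 7.7]
width: 0.34
grasp_force: 39.7
```

Emit:
{"method": "apply_moves", "body": {"motion": "0 0 0 0 0 -40 1;0 0 0 0 0 -80 1;0 0 0 0 0 -120 1;0 0 0 0 0 -160 1;0 0 0 0 0 -205 1;0 0 0 0 0 -205 1;0 0 0 0 0 -205 1"}}

```text
time_s: 11.52
position: [0.518, -0.255, 0.2139]
tcp_rot: [[0.744, -0.669, 0.008], [-0.669, -0.744, -0.005], [0.009, -0.002, -1.0]]
ft_force: [-0.6, 0.3, -0.7]
width: 0.343
grasp_force: 39.6
```

Emit:
{"method": "apply_moves", "body": {"motion": "0 0 0 -212 -234 0 1;0 0 0 -212 -234 0 1;0 0 0 -212 -234 0 1;0 0 0 -212 -234 0 1;0 0 0 -212 -234 0 1;0 0 0 -212 -234 0 1;0 0 0 -212 -234 0 1;0 0 0 -212 -234 0 1"}}

```text
time_s: 12.18
position: [0.5125, 0.0658, 0.2075]
tcp_rot: [[0.745, -0.667, -0.004], [-0.667, -0.745, 0.002], [-0.004, 0.001, -1.0]]
ft_force: [0.1, -0.7, -0.2]
width: 0.344
grasp_force: 39.6
```

Emit:
{"method": "apply_moves", "body": {"motion": "0 0 -0.907 -212 -234 0 1;0 0 -0.907 -212 -234 0 1;0 0 -0.907 -212 -234 0 1;0 0 -0.907 -212 -234 0 1;0 0 -0.907 -212 -234 0 1;0 0 -0.907 -212 -234 0 1;0 0 -0.907 -212 -234 0 1;0 0 -0.907 -212 -234 0 1"}}

```text
time_s: 12.85
position: [0.5118, 0.3817, 0.207]
tcp_rot: [[0.983, 0.181, -0.003], [0.181, -0.983, 0.0], [-0.003, -0.001, -1.0]]
ft_force: [1.1, 0.3, -0.3]
width: 0.346
grasp_force: 39.7
```

```bash
python3 look.py wrist,top w4
```

```text
12.85 [0.512 0.382 0.207] tooly -1.3882949991680784 0.3458586332514392 [0.574 0.413 1.4   0.002 1.33  1.961]
wrist
0.92 [221. 152.] [0.519 0.424]
0.84 [254. 240.] [0.411 0.365]
0.49 [493. 308.] [ 0.315 -0.168]
top
0.67 [371. 248.] [ 0.281 -0.463]
0.67 [408. 229.] [ 0.346 -0.595]
0.66 [220. 175.] [0.55  0.064]
0.59 [338. 178.] [ 0.531 -0.358]
0.56 [111. 177.] [0.55  0.459]
0.51 [362. 177.] [ 0.531 -0.444]
0.5 [341. 204.] [ 0.436 -0.364]
0.44 [121. 185.] [0.52  0.423]
0.42 [287. 240.] [ 0.315 -0.172]
```

Emit:
{"method": "apply_moves", "body": {"motion": "0 0 0 7 13 20 1;0 0 0 7 13 40 1;0 0 0 7 13 80 1;0 0 0 7 13 120 1;0 0 0 7 13 160 1;0 0 0 7 13 179 1;0 0 0 7 13 179 1;0 0 0 7 13 179 1"}}

```text
time_s: 13.72
position: [0.5215, 0.3639, 0.0288]
tcp_rot: [[0.985, 0.172, -0.004], [0.172, -0.985, -0.003], [-0.004, 0.002, -1.0]]
ft_force: [0.6, 0.7, -0.3]
width: 0.341
grasp_force: 39.6
```

Emit:
{"method": "apply_moves", "body": {"motion": "0 0 0 0 0 0 -0.1;0 0 0 0 0 0 -0.1;0 0 0 0 0 0 -0.1;0 0 0 0 0 0 -0.1"}}

```text
time_s: 14.05
position: [0.5237, 0.3669, 0.0323]
tcp_rot: [[0.985, 0.174, 0.003], [0.174, -0.985, 0.002], [0.003, -0.001, -1.0]]
ft_force: [0.0, 0.7, 0.0]
width: 0.552
grasp_force: 0.0
```

Emit:
{"method": "apply_moves", "body": {"motion": "0 0 0 0 0 -40 -0.1;0 0 0 0 0 -80 -0.1;0 0 0 0 0 -120 -0.1;0 0 0 0 0 -160 -1;0 0 0 0 0 -180 -1;0 0 0 -35 118 -180 -1;0 0 0 -35 118 -180 -1;0 0 0 -35 118 -180 -1"}}

```text
time_s: 14.72
position: [0.5086, 0.2434, 0.2122]
tcp_rot: [[0.984, 0.176, 0.003], [0.176, -0.984, 0.001], [0.003, -0.0, -1.0]]
ft_force: [0.9, -0.5, -0.6]
width: 1.001
grasp_force: 0.0
```

Emit:
{"method": "apply_moves", "body": {"motion": "0 0 0 -89 295 0 -1;0 0 0 -89 295 0 -1;0 0 0 -89 295 0 -1;0 0 0 -89 295 0 -1;0 0 0 -89 295 0 -1;0 0 0 -89 295 0 -1;0 0 0 -89 295 0 -1;0 0 0 -89 295 0 -1"}}

```text
time_s: 15.38
position: [0.4717, -0.0663, 0.2115]
tcp_rot: [[0.985, 0.171, 0.002], [0.171, -0.985, -0.003], [0.001, 0.003, -1.0]]
ft_force: [1.4, 0.4, 0.1]
width: 1.001
grasp_force: 0.0
```

Emit:
{"method": "apply_moves", "body": {"motion": "0 0 0.05 -89 295 -20 -1;0 0 0.05 -89 295 -20 -1;0 0 0.05 -89 295 -20 -1;0 0 0.05 -89 295 -20 -1;0 0 0.05 -89 295 -20 -1;0 0 0.05 -89 295 -20 -1;0 0 0.05 -89 295 -20 -1;0 0 0.05 -89 295 -20 -1"}}

```text
time_s: 16.05
position: [0.4356, -0.3737, 0.2319]
tcp_rot: [[0.993, 0.122, 0.002], [0.122, -0.993, -0.005], [0.002, 0.006, -1.0]]
ft_force: [0.8, -0.2, 0.4]
width: 1.004
grasp_force: 0.0
```

```bash
python3 look.py wrist,top w5
```

```text
16.05 [ 0.436 -0.374  0.232] tooly -1.4489170319552656 1.004197806995506 [-0.781  0.302  1.512 -0.002  1.322  0.668]
wrist
0.93 [245. 156.] [ 0.44  -0.361]
0.84 [391. 237.] [ 0.347 -0.597]
0.74 [109. 227.] [ 0.31  -0.168]
0.71 [252.  83.] [ 0.533 -0.359]
0.71 [320.  88.] [ 0.54  -0.444]
0.71 [301. 269.] [ 0.28  -0.464]
top
0.73 [136. 181.] [0.531 0.367]
0.65 [409. 228.] [ 0.348 -0.6  ]
0.62 [287. 237.] [ 0.323 -0.172]
0.61 [120. 181.] [0.534 0.426]
0.58 [361. 174.] [ 0.542 -0.443]
0.46 [369. 250.] [ 0.273 -0.457]
0.42 [339. 179.] [ 0.526 -0.362]
```

Emit:
{"method": "apply_moves", "body": {"motion": "0 0 0 3 -4 40 -1;0 0 0 3 -4 80 -1;0 0 0 3 -4 120 -1;0 0 0 3 -4 160 -1;0 0 0 3 -4 200 -1;0 0 0 3 -4 226 -1;0 0 0 3 -4 226 -1;0 0 0 3 -4 226 -1"}}

```text
time_s: 16.92
position: [0.4379, -0.3608, 0.0036]
tcp_rot: [[0.992, 0.126, -0.003], [0.126, -0.992, 0.003], [-0.002, -0.004, -1.0]]
ft_force: [0.2, -0.5, 0.9]
width: 1.0
grasp_force: 0.0
```

Emit:
{"method": "apply_moves", "body": {"motion": "0 0 0 0 0 0 1;0 0 0 0 0 0 1;0 0 0 0 0 0 1;0 0 0 0 0 0 1;0 0 0 0 0 0 1;0 0 0 0 0 0 1"}}

```text
time_s: 17.42
position: [0.4392, -0.3644, 0.0059]
tcp_rot: [[0.992, 0.124, 0.002], [0.124, -0.992, -0.002], [0.002, 0.002, -1.0]]
ft_force: [0.3, 0.9, 7.2]
width: 0.292
grasp_force: 40.8
```

Emit:
{"method": "apply_moves", "body": {"motion": "0 0 0 0 0 -40 1;0 0 0 0 0 -80 1;0 0 0 0 0 -120 1;0 0 0 0 0 -160 1;0 0 0 0 0 -205 1;0 0 0 0 0 -205 1;0 0 0 0 0 -205 1"}}

```text
time_s: 18.0
position: [0.4401, -0.3654, 0.2136]
tcp_rot: [[0.992, 0.124, 0.006], [0.124, -0.992, -0.006], [0.006, 0.007, -1.0]]
ft_force: [-0.0, 0.7, -1.1]
width: 0.295
grasp_force: 39.9
```

Emit:
{"method": "apply_moves", "body": {"motion": "0 0 0 58 -298 0 1;0 0 0 58 -298 0 1;0 0 0 58 -298 0 1;0 0 0 58 -298 0 1;0 0 0 58 -298 0 1;0 0 0 58 -298 0 1;0 0 0 58 -298 0 1;0 0 0 58 -298 0 1"}}

```text
time_s: 18.67
position: [0.4564, -0.0553, 0.2074]
tcp_rot: [[0.992, 0.127, -0.005], [0.127, -0.992, 0.004], [-0.004, -0.005, -1.0]]
ft_force: [0.1, -0.6, -0.3]
width: 0.293
grasp_force: 39.9
```

Emit:
{"method": "apply_moves", "body": {"motion": "0 0 -0.053 29 -319 0 1;0 0 -0.053 29 -319 0 1;0 0 -0.053 29 -319 0 1;0 0 -0.053 29 -319 0 1;0 0 -0.053 29 -319 0 1;0 0 -0.053 29 -319 0 1;0 0 -0.053 29 -319 0 1;0 0 -0.053 29 -319 0 1"}}

```text
time_s: 19.33
position: [0.4462, 0.2623, 0.2074]
tcp_rot: [[0.984, 0.178, -0.003], [0.178, -0.984, -0.0], [-0.003, -0.0, -1.0]]
ft_force: [0.9, -0.1, -1.1]
width: 0.291
grasp_force: 39.9
```

Emit:
{"method": "apply_moves", "body": {"motion": "0 0 0 0 -152 0 1;0 0 0 0 -152 0 1;0 0 0 0 -152 0 1;0 0 0 0 -152 0 1;0 0 0 0 -152 30 1;0 0 0 0 -152 60 1;0 0 0 0 -152 60 1"}}

```text
time_s: 19.92
position: [0.4161, 0.4059, 0.1419]
tcp_rot: [[0.984, 0.178, -0.011], [0.178, -0.984, -0.01], [-0.013, 0.007, -1.0]]
ft_force: [-1.1, -1.7, -1.2]
width: 0.293
grasp_force: 39.9
```

```bash
python3 look.py top,wrist w6
```

```text
19.9167 [0.416 0.406 0.142] tooly -1.3915541514049523 0.29337968241265144 [ 0.7    0.402  1.602 -0.     1.152  2.092]
top
0.75 [136. 182.] [0.531 0.367]
0.69 [122. 180.] [0.537 0.418]
0.56 [359. 176.] [ 0.538 -0.436]
0.53 [341. 178.] [ 0.532 -0.369]
0.5 [369. 247.] [ 0.286 -0.455]
0.48 [285. 239.] [ 0.318 -0.166]
0.45 [408. 228.] [ 0.349 -0.595]
0.43 [111. 213.] [0.417 0.457]
0.35 [303. 143.] [ 0.662 -0.24 ]
wrist
0.95 [253. 246.] [0.341 0.395]
0.85 [319.  75.] [0.533 0.365]
0.75 [258.  55.] [0.539 0.426]
```

Emit:
{"method": "apply_moves", "body": {"motion": "0 0 0 4 0 40 1;0 0 0 4 0 80 1;0 0 0 4 0 113 1;0 0 0 4 0 113 1;0 0 0 4 0 113 -0.1;0 0 0 4 0 113 -0.1;0 0 0 4 0 113 -0.1;0 0 0 4 0 113 -0.1"}}

```text
time_s: 20.78
position: [0.4269, 0.4112, 0.0392]
tcp_rot: [[0.984, 0.177, 0.004], [0.177, -0.984, 0.004], [0.005, -0.003, -1.0]]
ft_force: [1.1, 0.6, -0.4]
width: 0.55
grasp_force: 0.0
```

Emit:
{"method": "apply_moves", "body": {"motion": "0 0 0 0 0 -40 -0.1;0 0 0 0 0 -80 -0.1;0 0 0 0 0 -120 -0.1;0 0 0 0 0 -160 -1;0 0 0 0 0 -180 -1;0 0 0 -4 118 -180 -1;0 0 0 -4 118 -180 -1;0 0 0 -4 118 -180 -1"}}

```text
time_s: 21.45
position: [0.4423, 0.2917, 0.2191]
tcp_rot: [[0.984, 0.179, 0.005], [0.179, -0.984, 0.002], [0.005, -0.001, -1.0]]
ft_force: [0.4, -0.3, -0.3]
width: 1.0
grasp_force: 0.0
```

Emit:
{"method": "apply_moves", "body": {"motion": "0 0 0 -11 330 0 -1;0 0 0 -11 330 0 -1;0 0 0 -11 330 0 -1;0 0 0 -11 330 0 -1;0 0 0 -11 330 0 -1;0 0 0 -11 330 0 -1;0 0 0 -11 330 0 -1;0 0 0 -11 330 0 -1"}}

```text
time_s: 22.12
position: [0.4899, -0.0362, 0.2184]
tcp_rot: [[0.984, 0.177, 0.004], [0.177, -0.984, -0.001], [0.004, 0.002, -1.0]]
ft_force: [0.7, 1.0, -0.6]
width: 0.998
grasp_force: 0.0
```

Emit:
{"method": "apply_moves", "body": {"motion": "0 0 0.763 -11 330 -20 -1;0 0 0.763 -11 330 -20 -1;0 0 0.763 -11 330 -20 -1;0 0 0.763 -11 330 -20 -1;0 0 0.763 -11 330 -20 -1;0 0 0.763 -11 330 -20 -1;0 0 0.763 -11 330 -20 -1;0 0 0.763 -11 330 -20 -1"}}

```text
time_s: 22.78
position: [0.5372, -0.3633, 0.2388]
tcp_rot: [[0.833, -0.554, 0.003], [-0.554, -0.833, -0.002], [0.004, 0.0, -1.0]]
ft_force: [1.3, 1.0, 0.3]
width: 0.999
grasp_force: 0.0
```

```bash
python3 look.py top,wrist w7
```

```text
22.7833 [ 0.537 -0.363  0.239] tooly -2.1574122102172213 0.9988214136413783 [-0.66   0.402  1.336 -0.     1.4    1.498]
top
0.69 [363. 176.] [ 0.536 -0.448]
0.62 [135. 182.] [0.53  0.371]
0.59 [408. 229.] [ 0.346 -0.595]
0.46 [122. 182.] [0.53  0.418]
0.45 [369. 247.] [ 0.285 -0.455]
0.43 [127. 209.] [0.431 0.397]
0.42 [340. 181.] [ 0.521 -0.367]
wrist
0.96 [303. 128.] [ 0.539 -0.444]
0.85 [448. 185.] [ 0.342 -0.602]
0.81 [252. 164.] [ 0.535 -0.362]
0.68 [232. 331.] [ 0.31  -0.168]
0.62 [ 36. 365.] [0.422 0.423]
0.59 [390. 263.] [ 0.277 -0.46 ]
0.38 [  2. 336.] [0.542 0.45 ]
0.35 [ 16. 332.] [0.526 0.358]
```

Emit:
{"method": "apply_moves", "body": {"motion": "0 0 0 -2 4 40 -1;0 0 0 -2 4 80 -1;0 0 0 -2 4 120 -1;0 0 0 -2 4 160 -1;0 0 0 -2 4 200 -1;0 0 0 -2 4 233 -1;0 0 0 -2 4 233 -1;0 0 0 -2 4 233 -1"}}

```text
time_s: 23.65
position: [0.532, -0.3603, 0.0026]
tcp_rot: [[0.834, -0.551, -0.003], [-0.551, -0.834, 0.003], [-0.004, -0.001, -1.0]]
ft_force: [-0.5, 0.3, 0.6]
width: 0.998
grasp_force: 0.0
```

Emit:
{"method": "apply_moves", "body": {"motion": "0 0 0 0 0 0 1;0 0 0 0 0 0 1;0 0 0 0 0 0 1;0 0 0 0 0 0 1;0 0 0 0 0 0 1;0 0 0 0 0 0 1"}}

```text
time_s: 24.15
position: [0.5342, -0.3636, 0.0055]
tcp_rot: [[0.834, -0.552, 0.003], [-0.552, -0.834, -0.002], [0.003, 0.0, -1.0]]
ft_force: [-1.0, 1.5, 7.4]
width: 0.324
grasp_force: 38.3
```

Emit:
{"method": "apply_moves", "body": {"motion": "0 0 0 0 0 -40 1;0 0 0 0 0 -80 1;0 0 0 0 0 -120 1;0 0 0 0 0 -160 1;0 0 0 0 0 -205 1;0 0 0 0 0 -205 1;0 0 0 0 0 -205 1"}}

```text
time_s: 24.73
position: [0.5351, -0.3645, 0.2134]
tcp_rot: [[0.833, -0.552, 0.008], [-0.552, -0.834, -0.006], [0.01, 0.001, -1.0]]
ft_force: [0.0, -0.4, -0.3]
width: 0.323
grasp_force: 38.7
```

Emit:
{"method": "apply_moves", "body": {"motion": "0 0 0 -211 -222 0 1;0 0 0 -211 -222 0 1;0 0 0 -211 -222 0 1;0 0 0 -211 -222 0 1;0 0 0 -211 -222 0 1;0 0 0 -211 -222 0 1;0 0 0 -211 -222 0 1;0 0 0 -211 -222 0 1"}}

```text
time_s: 25.4
position: [0.4758, -0.0562, 0.2063]
tcp_rot: [[0.835, -0.551, -0.006], [-0.551, -0.835, 0.004], [-0.007, 0.0, -1.0]]
ft_force: [-0.7, 0.6, -0.1]
width: 0.325
grasp_force: 38.7
```

Emit:
{"method": "apply_moves", "body": {"motion": "0 0 -0.763 -188 -247 0 1;0 0 -0.763 -188 -247 0 1;0 0 -0.763 -188 -247 0 1;0 0 -0.763 -188 -247 0 1;0 0 -0.763 -188 -247 0 1;0 0 -0.763 -188 -247 0 1;0 0 -0.763 -188 -247 0 1;0 0 -0.763 -188 -247 0 1"}}

```text
time_s: 26.07
position: [0.4578, 0.2526, 0.2066]
tcp_rot: [[0.984, 0.18, -0.003], [0.18, -0.984, 0.001], [-0.003, -0.002, -1.0]]
ft_force: [0.7, -0.5, -0.6]
width: 0.322
grasp_force: 38.8
```

Emit:
{"method": "apply_moves", "body": {"motion": "0 0 0 -8 -108 0 1;0 0 0 -8 -108 0 1;0 0 0 -8 -108 0 1;0 0 0 -8 -108 0 1;0 0 0 -8 -108 30 1;0 0 0 -8 -108 60 1;0 0 0 -8 -108 60 1"}}

```text
time_s: 26.65
position: [0.4279, 0.3498, 0.1418]
tcp_rot: [[0.984, 0.177, -0.011], [0.177, -0.984, -0.008], [-0.013, 0.006, -1.0]]
ft_force: [-1.4, -1.9, -0.2]
width: 0.32
grasp_force: 38.7
```

```bash
python3 look.py top,wrist w8
```

```text
26.65 [0.428 0.35  0.142] tooly -1.3925661172113042 0.3203364833284463 [ 0.609  0.366  1.665 -0.     1.125  2.002]
top
0.74 [409. 228.] [ 0.348 -0.599]
0.72 [368. 247.] [ 0.285 -0.454]
0.68 [361. 175.] [ 0.541 -0.443]
0.63 [136. 182.] [0.53  0.368]
0.59 [124. 212.] [0.422 0.408]
0.55 [122. 181.] [0.534 0.418]
0.45 [286. 239.] [ 0.317 -0.167]
0.39 [128. 205.] [0.447 0.395]
wrist
0.86 [255.  78.] [0.529 0.369]
0.86 [197. 173.] [0.426 0.41 ]
0.8 [196.  58.] [0.54  0.429]
0.78 [255. 252.] [0.346 0.336]
```

Emit:
{"method": "apply_moves", "body": {"motion": "0 0 0 4 0 40 1;0 0 0 4 0 80 1;0 0 0 4 0 116 1;0 0 0 4 0 116 1;0 0 0 4 0 116 -0.1;0 0 0 4 0 116 -0.1;0 0 0 4 0 116 -0.1;0 0 0 4 0 116 -0.1"}}

```text
time_s: 27.52
position: [0.4385, 0.3554, 0.0352]
tcp_rot: [[0.984, 0.177, 0.005], [0.177, -0.984, 0.003], [0.005, -0.002, -1.0]]
ft_force: [-0.0, 0.3, -0.8]
width: 0.55
grasp_force: 0.0
```

Emit:
{"method": "apply_moves", "body": {"motion": "0 0 0 0 0 -40 -0.1;0 0 0 0 0 -80 -0.1;0 0 0 0 0 -120 -0.1;0 0 0 0 0 -160 -1;0 0 0 0 0 -180 -1;0 0 0 -5 120 -180 -1;0 0 0 -5 120 -180 -1;0 0 0 -5 120 -180 -1"}}

```text
time_s: 28.18
position: [0.4534, 0.2342, 0.2152]
tcp_rot: [[0.984, 0.179, 0.005], [0.179, -0.984, 0.001], [0.005, -0.0, -1.0]]
ft_force: [1.4, 0.5, -0.2]
width: 0.996
grasp_force: 0.0
```

Emit:
{"method": "apply_moves", "body": {"motion": "0 0 0 -14 328 0 -1;0 0 0 -14 328 0 -1;0 0 0 -14 328 0 -1;0 0 0 -14 328 0 -1;0 0 0 -14 328 0 -1;0 0 0 -14 328 0 -1;0 0 0 -14 328 0 -1;0 0 0 -14 328 0 -1"}}

```text
time_s: 28.85
position: [0.4975, -0.0929, 0.2146]
tcp_rot: [[0.984, 0.176, 0.004], [0.176, -0.984, -0.001], [0.004, 0.002, -1.0]]
ft_force: [0.8, 0.9, 0.5]
width: 1.0
grasp_force: 0.0
```

Emit:
{"method": "apply_moves", "body": {"motion": "0 0 -0.661 -14 328 -20 -1;0 0 -0.661 -14 328 -20 -1;0 0 -0.661 -14 328 -20 -1;0 0 -0.661 -14 328 -20 -1;0 0 -0.661 -14 328 -20 -1;0 0 -0.661 -14 328 -20 -1;0 0 -0.661 -14 328 -20 -1;0 0 -0.661 -14 328 -20 -1"}}

```text
time_s: 29.52
position: [0.541, -0.4146, 0.2348]
tcp_rot: [[0.668, 0.744, 0.003], [0.744, -0.668, -0.002], [0.0, 0.003, -1.0]]
ft_force: [0.6, 0.8, 0.5]
width: 0.999
grasp_force: 0.0
```

```bash
python3 look.py top,wrist w9; python3 -c "
from h import *; print(goto([.539,-.446,.006]))"
```

```text
29.5167 [ 0.541 -0.415  0.235] tooly -0.7320153552550033 0.9990137645911131 [-0.716  0.452  1.263  0.     1.423  0.016]
top
0.62 [410. 229.] [ 0.344 -0.601]
0.59 [370. 247.] [ 0.285 -0.461]
0.57 [125. 212.] [0.422 0.407]
0.46 [122. 179.] [0.541 0.42 ]
0.45 [135. 184.] [0.523 0.371]
0.43 [142. 208.] [0.436 0.344]
wrist
0.73 [236. 314.] [ 0.346 -0.593]
0.61 [ 37. 149.] [ 0.31  -0.175]
(array([-25.3,  20. , 227.4]), None)
```

View pics/w9w.png

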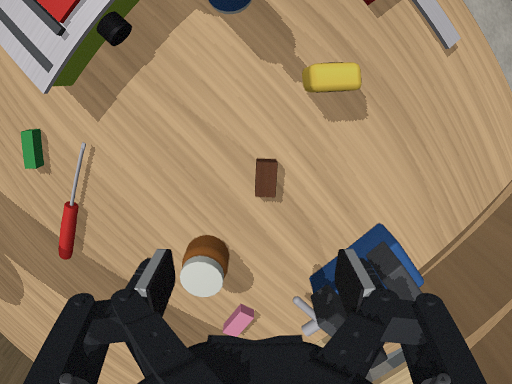

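The brown block is at (266,178), long axis along the image's vertical, and the jar is at (205,265). The networks just missed it, so I'll measure it by hand.

```bash
python3 - <<'E'
from h import *
np.set_printoptions(precision=3,suppress=True)
c=cap("wrist")
P=np.array([at(c,p,.022)[:2] for p in [(257,159),(278,159),(276,191),(255,191)]]); m=P.mean(0)
d=P[0]-P[3]; print(m,np.arctan2(d[1],d[0]),np.linalg.norm(d),goto([*m,.006]))
E
```

```text
[ 0.542 -0.434] 0.7792455306595207 0.04118296115877237 (array([-15.4,  15.8, 227.2]), None)
```

Emit:
{"method": "apply_moves", "body": {"motion": "0 0 0 -19 17 40 -1;0 0 0 -19 17 80 -1;0 0 0 -19 17 120 -1;0 0 0 -19 17 160 -1;0 0 0 -19 17 200 -1;0 0 0 -19 17 228 -1;0 0 0 -19 17 228 -1;0 0 0 -19 17 228 -1"}}

```text
time_s: 30.43
position: [0.5401, -0.4352, 0.0035]
tcp_rot: [[0.667, 0.745, -0.003], [0.745, -0.667, 0.003], [0.0, -0.004, -1.0]]
ft_force: [0.0, -0.5, 0.3]
width: 1.0
grasp_force: 0.0
```

Emit:
{"method": "apply_moves", "body": {"motion": "0 0 0 0 0 0 1;0 0 0 0 0 0 1;0 0 0 0 0 0 1;0 0 0 0 0 0 1;0 0 0 0 0 0 1;0 0 0 0 0 0 1"}}

```text
time_s: 30.93
position: [0.5418, -0.4388, 0.0061]
tcp_rot: [[0.668, 0.744, 0.002], [0.744, -0.668, -0.002], [0.0, 0.003, -1.0]]
ft_force: [-0.9, 1.4, 6.7]
width: 0.295
grasp_force: 41.2
```

Emit:
{"method": "apply_moves", "body": {"motion": "0 0 0 0 0 -40 1;0 0 0 0 0 -80 1;0 0 0 0 0 -120 1;0 0 0 0 0 -160 1;0 0 0 0 0 -205 1;0 0 0 0 0 -205 1;0 0 0 0 0 -205 1"}}

```text
time_s: 31.52
position: [0.5426, -0.4396, 0.2142]
tcp_rot: [[0.668, 0.744, 0.007], [0.744, -0.668, -0.006], [-0.0, 0.009, -1.0]]
ft_force: [0.2, -0.5, -1.5]
width: 0.292
grasp_force: 40.3
```

Emit:
{"method": "apply_moves", "body": {"motion": "0 0 0 204 -250 0 1;0 0 0 204 -250 0 1;0 0 0 204 -250 0 1;0 0 0 204 -250 0 1;0 0 0 204 -250 0 1;0 0 0 204 -250 0 1;0 0 0 204 -250 0 1;0 0 0 204 -250 0 1"}}

```text
time_s: 32.18
position: [0.4883, -0.1156, 0.2071]
tcp_rot: [[0.668, 0.744, -0.005], [0.744, -0.668, 0.003], [-0.001, -0.005, -1.0]]
ft_force: [-0.2, -0.3, -0.9]
width: 0.294
grasp_force: 40.3
```

Emit:
{"method": "apply_moves", "body": {"motion": "0 0 0.661 221 -218 0 1;0 0 0.661 221 -218 0 1;0 0 0.661 221 -218 0 1;0 0 0.661 221 -218 0 1;0 0 0.661 221 -218 0 1;0 0 0.661 221 -218 0 1;0 0 0.661 221 -218 0 1;0 0 0.661 221 -218 0 1"}}

```text
time_s: 32.85
position: [0.4752, 0.1874, 0.2073]
tcp_rot: [[0.984, 0.176, -0.003], [0.176, -0.984, -0.001], [-0.004, 0.001, -1.0]]
ft_force: [0.6, -0.4, 0.1]
width: 0.294
grasp_force: 40.3
```

Emit:
{"method": "apply_moves", "body": {"motion": "0 0 0 32 -198 0 1;0 0 0 32 -198 0 1;0 0 0 32 -198 0 1;0 0 0 32 -198 0 1;0 0 0 32 -198 0 1;0 0 0 32 -198 30 1;0 0 0 32 -198 60 1;0 0 0 32 -198 60 1"}}

```text
time_s: 33.52
position: [0.4684, 0.3841, 0.1415]
tcp_rot: [[0.984, 0.178, -0.012], [0.178, -0.984, -0.009], [-0.014, 0.006, -1.0]]
ft_force: [-1.4, -1.7, -0.2]
width: 0.296
grasp_force: 40.3
```

```bash
python3 look.py top,wrist w10
```

```text
33.5167 [0.468 0.384 0.141] tooly -1.391358056058073 0.2960534884576776 [ 0.617  0.433  1.548 -0.     1.175  2.009]
top
0.72 [409. 231.] [ 0.338 -0.599]
0.72 [305. 143.] [ 0.661 -0.247]
0.69 [134. 182.] [0.528 0.375]
0.69 [370. 247.] [ 0.283 -0.458]
0.66 [285. 238.] [ 0.321 -0.163]
0.65 [143. 209.] [0.432 0.341]
0.65 [117. 196.] [0.479 0.437]
0.47 [129. 198.] [0.47  0.392]
0.45 [120. 180.] [0.539 0.426]
0.44 [126. 213.] [0.418 0.4  ]
wrist
0.91 [276. 219.] [0.43  0.354]
0.82 [225. 106.] [0.537 0.426]
0.62 [225. 216.] [0.424 0.409]
0.59 [283. 122.] [0.532 0.368]
0.57 [251. 261.] [0.374 0.372]
```

Emit:
{"method": "apply_moves", "body": {"motion": "0 0 0 4 0 40 1;0 0 0 4 0 80 1;0 0 0 4 0 102 1;0 0 0 4 0 102 1;0 0 0 4 0 102 -0.1;0 0 0 4 0 102 -0.1;0 0 0 4 0 102 -0.1;0 0 0 4 0 102 -0.1"}}

```text
time_s: 34.38
position: [0.4792, 0.3885, 0.0498]
tcp_rot: [[0.984, 0.177, 0.004], [0.177, -0.984, 0.003], [0.005, -0.002, -1.0]]
ft_force: [0.4, 0.8, 0.3]
width: 0.546
grasp_force: 0.0
```

Emit:
{"method": "apply_moves", "body": {"motion": "0 0 0 0 0 -40 -0.1;0 0 0 0 0 -80 -0.1;0 0 0 0 0 -120 -0.1;0 0 0 0 0 -160 1;0 0 0 0 0 -190 1;0 0 0 -20 120 -190 1;0 0 0 -20 120 -190 1;0 0 0 -20 120 -190 1"}}

```text
time_s: 35.05
position: [0.4794, 0.265, 0.2398]
tcp_rot: [[0.984, 0.179, 0.005], [0.179, -0.984, 0.002], [0.005, -0.001, -1.0]]
ft_force: [0.6, 0.1, 0.3]
width: -0.002
grasp_force: 0.0
```

Emit:
{"method": "apply_moves", "body": {"motion": "0 0 0 -20 130 0 1;0 0 0 -20 130 0 1;0 0 0 -20 130 0 1;0 0 0 -20 130 0 1;0 0 0 -20 130 0 1;0 0 0 -20 130 0 1"}}

```text
time_s: 35.55
position: [0.4828, 0.1343, 0.2384]
tcp_rot: [[0.985, 0.175, 0.003], [0.175, -0.985, 0.001], [0.003, -0.001, -1.0]]
ft_force: [-0.3, 0.3, 0.1]
width: -0.007
grasp_force: 0.0
```

```bash
python3 look.py wrist,top w11; python3 - <<'E'
from h import *
np.set_printoptions(precision=3,suppress=True)
for n in ("wrist","top","scene"):
  c=cap(n,"s11"+n[0]); print(n)
  for k,z in dict(saw=0,guard=.093,plate=.07,lamp_grip=.255,wheel_top=.08).items():
    for d in optics.pinpoint(n,k)[:2]:
      if d["confidence"]>.4: print(k,round(d["confidence"],2),np.round(d["uv"],1),at(c,d["uv"],z)[:2])
E
```

```text
35.55 [0.483 0.134 0.238] tooly -1.3948471323443599 -0.0071860329149425 [0.186 0.196 1.645 0.001 1.297 1.581]
wrist
0.93 [407. 286.] [ 0.314 -0.168]
0.9 [ 69. 168.] [0.426 0.412]
0.85 [ 97. 169.] [0.433 0.359]
0.79 [61. 94.] [0.537 0.431]
0.78 [93. 99.] [0.533 0.373]
0.55 [499. 302.] [ 0.274 -0.473]
top
0.71 [368. 246.] [ 0.287 -0.454]
0.56 [289. 236.] [ 0.326 -0.179]
0.52 [409. 230.] [ 0.34  -0.598]
0.38 [140. 208.] [0.435 0.351]
wrist
saw 0.61 [359.  146.4] [0.527 0.002]
guard 0.58 [351.8 157.1] [0.524 0.043]
plate 0.7 [439.4 168.6] [ 0.533 -0.087]
wheel_top 0.63 [205.9 155.7] [0.495 0.19 ]
top
saw 0.77 [237.8 181.3] [ 0.525 -0.   ]
saw 0.65 [250.2 122.1] [ 0.744 -0.047]
guard 0.63 [222.5 180. ] [0.515 0.045]
plate 0.85 [257.6 175.3] [ 0.533 -0.073]
plate 0.75 [318.3 245.3] [ 0.294 -0.271]
lamp_grip 0.85 [251. 121.] [ 0.665 -0.058]
wheel_top 0.78 [179.4 186.8] [0.497 0.193]
scene
saw 0.69 [310.2 181.1] [0.425 0.28 ]
saw 0.59 [278.  227.2] [0.528 0.   ]
guard 0.58 [289.4 202.2] [0.527 0.048]
guard 0.48 [333.5 167.5] [0.496 0.32 ]
plate 0.82 [264.1 224.8] [ 0.535 -0.076]
plate 0.61 [208.4 326. ] [ 0.708 -0.419]
lamp_grip 0.64 [301.2 197.7] [ 0.651 -0.046]
lamp_grip 0.54 [139.2 275.6] [ 0.599 -0.514]
wheel_top 0.63 [310.5 186. ] [0.505 0.181]
```

View pics/w11w.png

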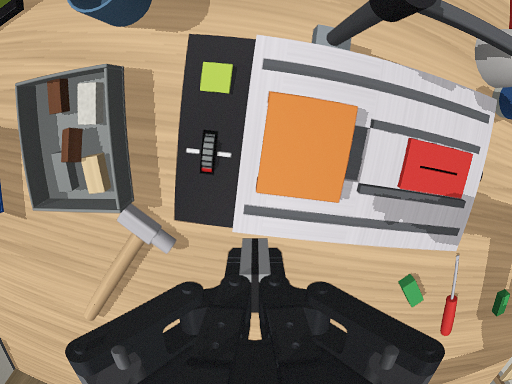

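All five offcuts are in the tray. The wheel is at (208,152) with its red stripe at (206,170), on the robot's side. The plate is at (437,168) and the guard at (307,147). Next I'll fit the saw frame.

```bash
python3 - <<'E'
from h import *
from scipy.optimize import least_squares, brentq
np.set_printoptions(precision=4,suppress=True)
c=cap("wrist","w12"); 
F=[((258,37),(110,150,70)),((234,231),(-110,150,70)),((190,35),(110,220,70)),((175,220),(-110,220,70)),((495,98),(110,-170,70)),((458,247),(-110,-170,70)),((270,93),(52,130,93)),((357,107),(52,40,93)),((338,202),(-52,40,93)),((257,192),(-52,130,93))]
def W(s,p): x,y,a=s; return np.array([x+np.cos(a)*p[0]/1e3-np.sin(a)*p[1]/1e3,y+np.sin(a)*p[0]/1e3+np.cos(a)*p[1]/1e3,p[2]/1e3])
f=lambda s:np.concatenate([proj(c,W(s,p))-q for q,p in F])
r=least_squares(f,[.53,.005,.05],loss="soft_l1",f_scale=2); s=r.x; print("saw",s); print(f(s).reshape(-1,2).round(1).tolist())
np.save("saw.npy",s)
def inv(X): d=np.array(X[:2])-s[:2]; a=s[2]; return np.array([np.cos(a)*d[0]+np.sin(a)*d[1],-np.sin(a)*d[0]+np.cos(a)*d[1]])*1e3
for q in [(410,138),(472,150),(462,196),(400,187)]: print("plate corner",inv(at(c,q,.079)))
for q in [(192,151),(225,155)]: print("pointer",inv(at(c,q,.07)))
for q in [(208,133),(208,152)]: print("wheel",inv(at(c,q,.08)))
im=np.array(c["pixels"]).astype(int)[130:185,195:222]
m=(im[...,0]>110)&(im[...,1]<70)&(im[...,2]<70); v,u=np.nonzero(m); print("stripe px",len(u),u.mean()+195,v.mean()+130,v.min()+130,v.max()+130)
for q in [(u.mean()+195,v.mean()+130)]:
    g=lambda th:inv(at(c,q,.054+.026*np.cos(th)))[0]-26*np.sin(th)
    ths=np.linspace(-2,.5,60); print("g",[(round(a,2)) for a,b in zip(ths[:-1],ths[1:]) if g(a)*g(b)<0])
# targets
for n,p in dict(push0=(0,-200,90),wheel=(0,185,80),grip0=(0,65,255),post=(125,65,0)).items(): print(n,W(s,p))
d=proj(c,W(s,(0,185,80))); print(d)
E
python3 -c "
import cv2
a=cv2.imread('pics/w12.png')[60:260,170:512]; cv2.imwrite('pics/w12b.png',cv2.resize(a,None,fx=2.3,fy=2.3,interpolation=cv2.INTER_CUBIC))"
```

```text
saw [0.5267 0.003  0.0613]
[[-2.0, -2.2], [-0.4, 1.5], [-1.4, -5.2], [-0.0, 5.4], [2.3, -0.2], [-0.7, 2.3], [-0.1, -1.8], [2.3, -1.2], [2.7, 1.5], [-0.2, 2.2]]
plate corner [ 29.1328 -32.9986]
plate corner [  32.5522 -131.4161]
plate corner [ -28.3743 -134.9657]
plate corner [-28.7234 -34.4263]
pointer [-19.3557 203.814 ]
pointer [-20.0096 167.7984]
wheel [  3.2049 186.6132]
wheel [-16.5804 184.9478]
stripe px 30 205.83333333333334 169.1 167 171
g []
push0 [ 0.5389 -0.1966  0.09  ]
wheel [0.5154 0.1877 0.08  ]
grip0 [0.5227 0.0679 0.255 ]
post [0.6475 0.0756 0.    ]
[209.2822 136.2303]
```

View pics/w12b.png

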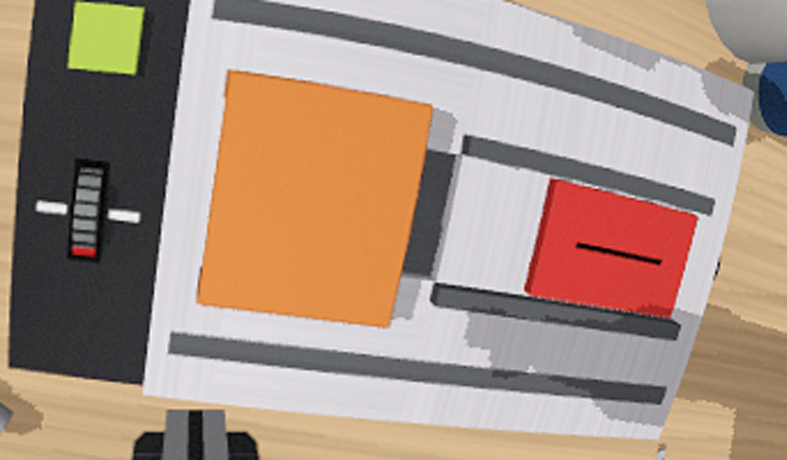

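Fitted saw pose: (0.527, 0.003), yaw 0.061. The plate centre is at saw y ≈ -84. The wheel and pointers sit at saw x ≈ -20, y ≈ 186, and the stripe is near the slot's lower edge (θ ≈ -0.8). I'll go behind the plate next.

Emit:
{"method": "apply_moves", "body": {"motion": "0 0 -0.9 2 296 0 1;0 0 -0.9 2 296 0 1;0 0 -0.9 2 296 0 1;0 0 -0.9 2 296 0 1;0 0 -0.9 2 296 0 1;0 0 -0.9 2 296 0 1;0 0 -0.9 2 296 0 1;0 0 -0.9 2 296 0 1"}}

```text
time_s: 37.37
position: [0.5369, -0.1594, 0.2372]
tcp_rot: [[0.469, 0.883, 0.001], [0.883, -0.469, -0.001], [-0.0, 0.001, -1.0]]
ft_force: [-0.5, -0.8, 0.9]
width: 0.003
grasp_force: 0.0
```

Emit:
{"method": "apply_moves", "body": {"motion": "0 0 -0.556 0 0 0 1;0 0 -0.556 0 0 40 1;0 0 -0.556 0 0 80 1;0 0 -0.556 0 0 110 1;0 0 -0.556 0 0 110 1;0 0 -0.556 0 0 110 1;0 0 -0.556 0 0 110 1;0 0 -0.556 0 0 110 1"}}

```text
time_s: 38.03
position: [0.5378, -0.1572, 0.1282]
tcp_rot: [[-0.061, 0.998, 0.002], [0.998, 0.061, -0.001], [-0.001, 0.002, -1.0]]
ft_force: [0.4, 0.0, 0.2]
width: -0.003
grasp_force: 0.0
```

```bash
cat >> h.py <<'E'
S=np.load("saw.npy")
def W(p): x,y,a=S; return np.array([x+np.cos(a)*p[0]/1e3-np.sin(a)*p[1]/1e3,y+np.sin(a)*p[0]/1e3+np.cos(a)*p[1]/1e3,p[2]/1e3])
def inv(X): d=np.array(X[:2])-S[:2]; a=S[2]; return np.array([np.cos(a)*d[0]+np.sin(a)*d[1],-np.sin(a)*d[0]+np.cos(a)*d[1]])*1e3
def st():
    s=sensors.read_state(); R=s["tcp_rot"]; print("t",s["time_s"],"saw xy",inv(s["position"]).round(1),"z",round(s["position"][2]*1e3,1),"toolx yaw-saw",round(np.arctan2(R[1,0],R[0,0])-S[2],3),"F",np.round(s["ft_force"],1),"w",round(s["width"],3),"q",np.round(s["joint_positions"],2))
E
python3 - <<'E'
from h import *
np.set_printoptions(precision=3,suppress=True)
st(); c=cap("wrist","w13"); st()
for k,z in dict(plate=.07,guard=.093).items():
  for d in optics.pinpoint("wrist",k)[:2]: print(k,d["confidence"],d["uv"],inv(at(c,d["uv"],z)))
print(goto(W((0,-160,74))))
E
```

```text
t 38.0333 saw xy [   1.3 -160.6] z 128.2 toolx yaw-saw 1.571 F [0.4 0.  0.2] w -0.003 q [-0.36  0.38  1.68 -0.    1.08 -0.42]
t 38.0833 saw xy [   1.4 -160.6] z 128.4 toolx yaw-saw 1.571 F [-0.5 -0.4  0.6] w 0.002 q [-0.36  0.38  1.68 -0.    1.08 -0.42]
plate 0.93 [253.8, 104.7] [  1.048 -83.113]
(array([ 0.5, -1.3, 54.4]), None)
```

View pics/w13.png

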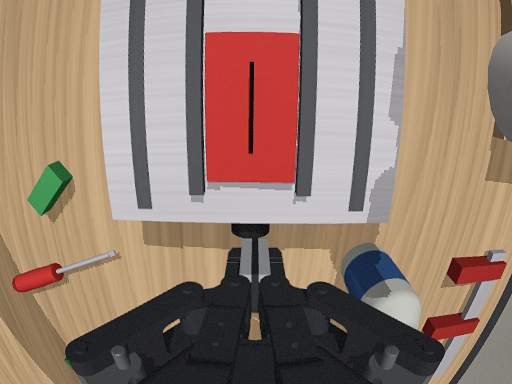

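Emit:
{"method": "apply_moves", "body": {"motion": "0 0 0 0 -1 30 1;0 0 0 0 -1 54 1;0 0 0 0 -1 54 1;0 0 0 0 -1 54 1"}}

```text
time_s: 38.52
position: [0.5354, -0.1566, 0.0732]
tcp_rot: [[-0.063, 0.998, -0.001], [0.998, 0.063, 0.0], [0.001, -0.001, -1.0]]
ft_force: [-0.5, 0.5, 0.3]
width: -0.002
grasp_force: 0.0
```

Emit:
{"method": "apply_moves", "body": {"motion": "0 0 0 10 0 0 1;0 0 0 20 0 0 1;0 0 0 32 0 0 1;0 0 0 44 0 0 1;0 0 0 56 0 0 1;0 0 0 68 0 0 1;0 0 0 80 0 0 1;0 0 0 90 0 0 1"}}

```text
time_s: 39.18
position: [0.5298, -0.0653, 0.0733]
tcp_rot: [[-0.064, 0.998, 0.0], [0.998, 0.064, -0.0], [-0.0, 0.0, -1.0]]
ft_force: [0.7, -2.0, 1.8]
width: 0.002
grasp_force: 1.0
```

```bash
python3 - <<'E'
from h import *
np.set_printoptions(precision=3,suppress=True)
st(); c=cap("wrist","w14")
for k,z in dict(plate=.07,guard=.093).items():
  for d in optics.pinpoint("wrist",k)[:2]: print(k,d["confidence"],d["uv"],inv(at(c,d["uv"],z)))
E
```

```text
t 39.1833 saw xy [ -1.1 -68.4] z 73.3 toolx yaw-saw 1.573 F [ 0.7 -2.   1.8] w 0.002 q [-0.2   0.42  1.79  0.    0.93 -0.27]
plate 0.79 [256.0, 140.9] [-0.341 -7.11 ]
guard 0.83 [261.3, 35.7] [ 1.487 40.634]
```

Emit:
{"method": "apply_moves", "body": {"motion": "0 0 0 10 0 0 1;0 0 0 20 0 0 1;0 0 0 30 0 0 1;0 0 0 40 0 0 1;0 0 0 50 0 0 1;0 0 0 60 0 0 1;0 0 0 66 0 0 1;0 0 0 68 0 0 1"}}

```text
time_s: 40.0
position: [0.5256, 0.0022, 0.0732]
tcp_rot: [[-0.064, 0.998, 0.0], [0.998, 0.064, 0.0], [0.0, 0.0, -1.0]]
ft_force: [0.9, -0.8, 0.2]
width: 0.004
grasp_force: 0.6
```

Emit:
{"method": "apply_moves", "body": {"motion": "0 0 0 2 0 0 1;0 0 0 4 0 0 1;0 0 0 4 0 0 1"}}

```text
time_s: 40.25
position: [0.525, 0.0052, 0.073]
tcp_rot: [[-0.063, 0.998, -0.001], [0.998, 0.063, 0.0], [0.0, -0.001, -1.0]]
ft_force: [-1.0, -0.2, 0.2]
width: 0.0
grasp_force: 0.0
```

```bash
python3 - <<'E'
from h import *
np.set_printoptions(precision=3,suppress=True)
st(); c=cap("wrist","w15")
for k,z in dict(plate=.061,guard=.093).items():
  for d in optics.pinpoint("wrist",k)[:2]: print(k,d["confidence"],d["uv"],inv(at(c,d["uv"],z)))
im=np.array(c["pixels"]).astype(int); m=(im[...,0]>140)&(im[...,1]<80)&(im[...,2]<80)&(np.indices(m.shape)[0]<260) if 0 else (im[...,0]>140)&(im[...,1]<80)&(im[...,2]<80)
v,u=np.nonzero(m); k=(u>150)&(u<350)&(v<300); v,u=v[k],u[k]; print("red",len(u),u.min(),u.max(),v.min(),v.max())
for z in (.07,.079): print(inv(at(c,(np.median(u),v.max()),z)),inv(at(c,(np.median(u),v.min()),z)))
E
```

```text
t 40.25 saw xy [-1.6  2.3] z 73.0 toolx yaw-saw 1.572 F [-1.  -0.2  0.2] w 0.0 q [-0.07  0.41  1.81  0.    0.92 -0.13]
guard 0.7 [258.6, 200.3] [ 0.4   40.853]
red 4208 181 312 196 240
[-3.845  8.848] [-3.773 34.722]
[-3.692 13.623] [-3.625 37.904]
```

```bash
python3 -c "
import cv2
a=cv2.imread('pics/w15.png')[120:290,130:390]; cv2.imwrite('pics/w15b.png',cv2.resize(a,None,fx=3,fy=3,interpolation=cv2.INTER_CUBIC))"
```

```text
(no output)
```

View pics/w15b.png

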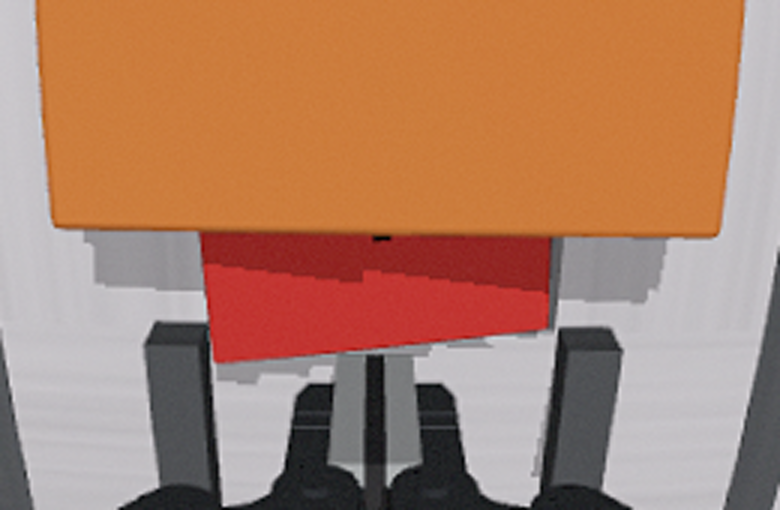

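The plate has yawed slightly. Its left rear corner (crop 215,362) lags and the right one (552,328) is in. I'll push at the left side, then press down.

Emit:
{"method": "apply_moves", "body": {"motion": "0 0 0 -8 0 0 1;0 0 0 -8 -16 0 1;0 0 0 -8 -16 0 1;0 0 0 0 -16 0 1;0 0 0 2 -16 0 1;0 0 0 4 -16 0 1;0 0 0 5 -16 0 1;0 0 0 5 -16 0 1"}}

```text
time_s: 41.07
position: [0.509, 0.0072, 0.0732]
tcp_rot: [[-0.066, 0.998, -0.001], [0.998, 0.066, -0.004], [-0.004, -0.001, -1.0]]
ft_force: [-2.1, -8.0, 1.2]
width: 0.003
grasp_force: 4.0
```

```bash
cat > pl.py <<'E'
import sys
from h import *
np.set_printoptions(precision=3,suppress=True)
st(); c=cap("wrist",sys.argv[1])
im=np.array(c["pixels"]).astype(int); m=(im[...,0]>120)&(im[...,1]<75)&(im[...,2]<75)
for cu in range(190,320,12):
    v=np.nonzero(m[150:300,cu])[0]+150
    if len(v): print(cu,v.min(),v.max(),inv(at(c,(cu,v.max()+.5),.07)),inv(at(c,(cu,v.max()+.5),.079))[1].round(1))
E
python3 pl.py w16
```

```text
t 41.0667 saw xy [-17.4   5.3] z 73.2 toolx yaw-saw 1.575 F [-2.1 -8.   1.2] w 0.003 q [-0.07  0.4   1.85 -0.01  0.9  -0.13]
238 204 238 [-26.306  12.638] 17.4
250 204 237 [-19.657  13.336] 18.1
262 204 236 [-13.038  14.002] 18.7
274 204 235 [-6.427 14.637] 19.3
286 204 234 [ 0.199 15.243] 19.9
298 205 233 [ 6.864 15.822] 20.4
310 205 232 [13.592 16.377] 20.9
```

Emit:
{"method": "apply_moves", "body": {"motion": "0 0 0 -10 0 0 1;0 0 0 -20 0 0 1;0 0 0 -20 0 -40 1;0 0 0 -20 0 -60 1;0 0 0 -20 0 -60 1;0 0 0 -20 0 -60 1"}}

```text
time_s: 41.62
position: [0.5122, -0.0116, 0.1344]
tcp_rot: [[-0.062, 0.998, 0.004], [0.998, 0.062, -0.0], [-0.0, 0.004, -1.0]]
ft_force: [-0.4, 0.0, -0.5]
width: 0.001
grasp_force: 0.0
```

```bash
python3 pl.py w17; python3 -c "
import cv2
a=cv2.imread('pics/w17.png')[140:300,150:410]; cv2.imwrite('pics/w17b.png',cv2.resize(a,None,fx=3,fy=3,interpolation=cv2.INTER_CUBIC))"
```

```text
t 41.6167 saw xy [-15.4 -13.7] z 134.4 toolx yaw-saw 1.572 F [-0.4  0.  -0.5] w 0.001 q [-0.11  0.32  1.77  0.    1.05 -0.17]
238 150 173 [-26.912  14.206] 16.6
250 150 172 [-18.23   14.955] 17.4
262 150 171 [-9.572 15.719] 18.1
274 150 171 [-0.896 15.752] 18.1
286 150 170 [ 7.803 16.553] 18.9
298 150 169 [16.562 17.375] 19.7
310 150 169 [25.45  17.469] 19.8
```

View pics/w17b.png

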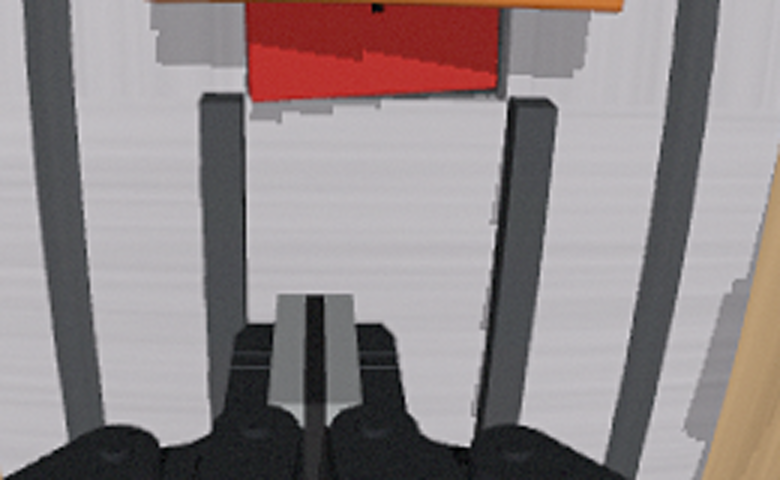

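Emit:
{"method": "apply_moves", "body": {"motion": "0 0 0 0 -5 35 1;0 0 0 0 -5 60 1;0 0 0 4 -5 60 1;0 0 0 14 -5 60 1;0 0 0 18 -5 60 1;0 0 0 20 -5 60 1;0 0 0 22 -5 60 1;0 0 0 22 -5 60 1"}}

```text
time_s: 42.33
position: [0.5046, 0.0072, 0.0733]
tcp_rot: [[-0.066, 0.998, 0.001], [0.998, 0.066, -0.006], [-0.006, 0.0, -1.0]]
ft_force: [-1.1, -12.5, 10.1]
width: -0.0
grasp_force: 9.3
```

Emit:
{"method": "apply_moves", "body": {"motion": "0 0 0 1 0 0 1;0 0 0 2 0 0 1;0 0 0 2 0 0 1;0 0 0 2 0 0 1"}}

```text
time_s: 42.67
position: [0.5044, 0.0075, 0.0733]
tcp_rot: [[-0.067, 0.998, 0.001], [0.998, 0.067, -0.009], [-0.009, -0.0, -1.0]]
ft_force: [-1.6, -18.4, 10.2]
width: 0.005
grasp_force: 11.9
```

```bash
python3 pl.py w18
```

```text
t 42.6667 saw xy [-22.    5.9] z 73.3 toolx yaw-saw 1.576 F [ -1.6 -18.4  10.2] w 0.005 q [-0.06  0.39  1.86 -0.01  0.89 -0.12]
238 205 238 [-30.918  13.114] 17.9
250 205 238 [-24.266  13.189] 18.0
262 205 237 [-17.634  13.862] 18.6
274 205 236 [-11.009  14.504] 19.2
286 206 235 [-4.368 15.116] 19.8
298 206 234 [ 2.313 15.701] 20.4
310 207 233 [ 9.057 16.26 ] 20.9
```

Emit:
{"method": "apply_moves", "body": {"motion": "0 0 0 -12 6 0 1;0 0 0 -12 6 -20 1;0 0 0 -12 6 -40 1;0 0 0 12 6 -40 1;0 0 0 15 6 -40 1;0 0 0 15 6 -20 1;0 0 0 15 6 -10 1;0 0 0 15 6 -10 1"}}

```text
time_s: 43.38
position: [0.5057, 0.0279, 0.0799]
tcp_rot: [[-0.064, 0.998, -0.008], [0.998, 0.064, 0.0], [0.001, -0.008, -1.0]]
ft_force: [-0.6, -1.0, -0.5]
width: -0.001
grasp_force: 0.0
```

```bash
python3 pl.py w19
```

```text
t 43.3833 saw xy [-19.4  26.1] z 79.9 toolx yaw-saw 1.573 F [-0.6 -1.  -0.5] w -0.001 q [-0.03  0.39  1.84 -0.    0.92 -0.09]
238 238 247 [-28.923  23.916] 29.0
274 238 246 [-7.775 24.752] 29.8
286 239 260 [-0.195 14.98 ] 20.6
298 239 259 [ 7.077 15.597] 21.2
310 239 257 [14.351 16.88 ] 22.4
```

Emit:
{"method": "apply_moves", "body": {"motion": "0 0 0 -2 4 3 1;0 0 0 -2 4 6 1;0 0 0 -2 4 9 1;0 0 0 -2 4 11 1;0 0 0 -2 4 11 1"}}

```text
time_s: 43.85
position: [0.5154, 0.0257, 0.074]
tcp_rot: [[-0.063, 0.998, 0.005], [0.998, 0.063, -0.0], [-0.001, 0.005, -1.0]]
ft_force: [0.1, 0.3, 0.8]
width: -0.004
grasp_force: 0.0
```

```bash
python3 pl.py w20
```

```text
t 43.85 saw xy [-9.9 23.3] z 74.0 toolx yaw-saw 1.572 F [0.1 0.3 0.8] w -0.004 q [-0.03  0.4   1.83 -0.    0.9  -0.09]
226 239 257 [-26.082  17.696] 23.2
238 239 246 [-18.984  25.098] 30.1
274 239 246 [ 1.347 25.09 ] 30.1
286 239 257 [ 8.544 17.67 ] 23.2
298 239 257 [15.577 17.521] 23.0
310 239 256 [22.644 18.01 ] 23.5
```

Emit:
{"method": "apply_moves", "body": {"motion": "0 0 0 0 8 3 1;0 0 0 0 8 5 1;0 0 0 0 8 6 1;0 0 0 0 8 6 1"}}

```text
time_s: 44.23
position: [0.5193, 0.0264, 0.0698]
tcp_rot: [[-0.063, 0.998, -0.003], [0.998, 0.063, -0.0], [-0.0, -0.003, -1.0]]
ft_force: [-13.1, -1.5, 41.6]
width: -0.003
grasp_force: 20.5
```

Emit:
{"method": "apply_moves", "body": {"motion": "0 0 0 0 0 -30 1;0 0 0 -30 0 -70 1;0 0 0 -30 0 -110 1;0 0 0 -30 0 -150 1;0 0 0 -30 0 -150 1;0 0 0 -30 0 -150 1"}}

```text
time_s: 44.73
position: [0.5259, -0.0037, 0.2192]
tcp_rot: [[-0.062, 0.998, 0.008], [0.998, 0.062, -0.001], [-0.001, 0.008, -1.0]]
ft_force: [-0.0, -0.5, -1.2]
width: -0.002
grasp_force: 0.0
```

```bash
python3 pl.py w21; python3 -c "
import cv2
a=cv2.imread('pics/w21.png')[60:260,130:390]; cv2.imwrite('pics/w21b.png',cv2.resize(a,None,fx=3,fy=3,interpolation=cv2.INTER_CUBIC))"
```

```text
t 44.7333 saw xy [-1.2 -6.7] z 219.2 toolx yaw-saw 1.572 F [-0.  -0.5 -1.2] w -0.002 q [-0.09  0.24  1.63  0.    1.26 -0.15]
226 150 154 [-28.482  17.953] 19.8
238 150 154 [-16.421  17.886] 19.7
250 150 154 [-4.405 17.863] 19.7
262 150 154 [ 7.604 17.882] 19.7
274 150 155 [19.663 16.917] 18.8
```

View pics/w21b.png

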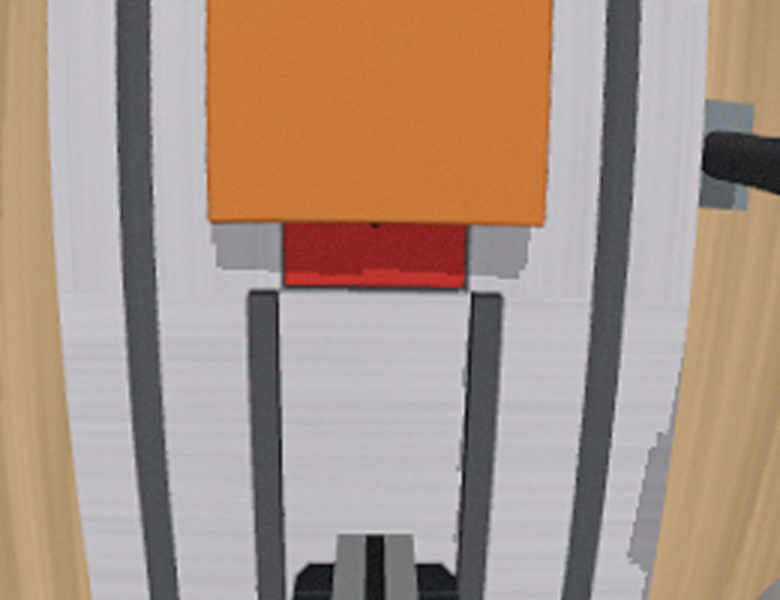

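The plate is seated flush: its rear edge is level at crop y≈288 with a uniform gap around it. Now the wheel.

Emit:
{"method": "apply_moves", "body": {"motion": "0 0 0 193 -32 0 1;0 0 0 193 -32 0 1;0 0 0 193 -32 0 1;0 0 0 193 -32 0 1;0 0 0 193 -32 0 1;0 0 0 193 -32 40 1;0 0 0 193 -32 80 1;0 0 0 193 -32 119 1"}}

```text
time_s: 45.45
position: [0.4772, 0.1882, 0.0941]
tcp_rot: [[-0.065, 0.998, -0.002], [0.998, 0.065, -0.001], [-0.0, -0.002, -1.0]]
ft_force: [0.5, 0.2, -0.9]
width: -0.002
grasp_force: 0.0
```

Emit:
{"method": "apply_moves", "body": {"motion": "0 0 0 0 0 0 1;0 0 0 0 0 0 1;0 0 0 0 0 0 1"}}

```text
time_s: 45.7
position: [0.479, 0.1874, 0.097]
tcp_rot: [[-0.063, 0.998, -0.001], [0.998, 0.063, -0.0], [-0.0, -0.001, -1.0]]
ft_force: [0.2, 0.4, 0.3]
width: -0.002
grasp_force: 0.0
```

```bash
cat > wh.py <<'E'
import sys
from h import *
np.set_printoptions(precision=3,suppress=True)
st(); 
for n in sys.argv[2].split(","):
    c=cap(n,sys.argv[1]+n[0]); e=proj(c,W((-20,187,80))); print(n,"wheel px",e)
    for d in optics.pinpoint(n,"wheel_top")[:1]: print("top",d["confidence"],d["uv"],inv(at(c,d["uv"],.08)))
    im=np.array(c["pixels"]).astype(int); u0,v0=e.astype(int); w=22
    a=im[max(0,v0-w):v0+w,max(0,u0-w):u0+w]; m=(a[...,0]>90)&(a[...,1]<.5*a[...,0])&(a[...,2]<.5*a[...,0]); v,u=np.nonzero(m)
    if len(u):
        q=(u.mean()+max(0,u0-w),v.mean()+max(0,v0-w)); print("stripe",len(u),q)
        ths=np.linspace(-1.3,1.0,230); err=[np.linalg.norm(proj(c,W((-20+26*np.sin(t),187,54+26*np.cos(t))))-q) for t in ths]; i=np.argmin(err); print("theta",ths[i],err[i])
E
python3 wh.py w22 wrist,top
```

```text
t 45.7 saw xy [-36.3 186.9] z 97.0 toolx yaw-saw 1.573 F [0.2 0.4 0.3] w -0.002 q [0.29 0.37 1.81 0.   0.97 0.23]
wrist wheel px [280.973 238.544]
top 0.59 [284.6, 241.6] [-17.685 184.866]
top wheel px [180.648 187.198]
top 0.8 [182.6, 185.4] [-14.368 180.071]
stripe 90 (np.float64(199.82222222222222), np.float64(178.3111111111111))
theta 1.0 18.979937498741542
```

Emit:
{"method": "apply_moves", "body": {"motion": "0 0 0 0 6 12 1;0 0 0 0 6 17 1;0 0 0 0 6 20 1;0 0 0 0 10 20 1;0 0 0 0 15 20 1;0 0 0 0 20 20 1;0 0 0 0 25 20 1;0 0 0 0 27 20 1"}}

```text
time_s: 46.57
position: [0.5075, 0.1889, 0.0774]
tcp_rot: [[-0.063, 0.998, 0.002], [0.998, 0.063, -0.0], [-0.0, 0.002, -1.0]]
ft_force: [-0.6, -0.9, 3.8]
width: -0.005
grasp_force: 1.5
```

```bash
python3 -c "
from h import *
st()"
```

```text
t 46.5667 saw xy [ -7.8 186.7] z 77.4 toolx yaw-saw 1.573 F [-0.6 -0.9  3.8] w -0.005 q [ 0.28  0.42  1.77 -0.    0.94  0.22]
```

Emit:
{"method": "apply_moves", "body": {"motion": "0 0 0 0 0 -20 1;0 0 0 0 0 -60 1;0 0 0 -60 0 -100 1;0 0 0 -100 -10 -130 1;0 0 0 -100 -10 -130 1;0 0 0 -100 -10 -130 1;0 0 0 -100 -10 -130 1"}}

```text
time_s: 47.15
position: [0.5035, 0.0874, 0.2086]
tcp_rot: [[-0.06, 0.998, 0.004], [0.998, 0.06, 0.001], [0.0, 0.004, -1.0]]
ft_force: [-0.2, 0.5, 0.7]
width: 0.0
grasp_force: 0.0
```

```bash
python3 wh.py w23 wrist,top,scene
```

```text
t 47.15 saw xy [-18.   85.6] z 208.6 toolx yaw-saw 1.569 F [-0.2  0.5  0.7] w 0.0 q [0.09 0.24 1.67 0.   1.23 0.03]
wrist wheel px [251.411  76.104]
top 0.86 [253.1, 79.1] [-18.494 184.25 ]
stripe 84 (np.float64(253.0), np.float64(76.5))
theta 0.05589519650654995 0.3977815933504617
top wheel px [180.648 187.198]
top 0.82 [181.9, 184.4] [-10.751 182.279]
stripe 9 (np.float64(181.33333333333334), np.float64(186.88888888888889))
theta 0.03580786026200844 0.6990090760314167
scene wheel px [309.885 183.813]
top 0.9 [309.6, 183.0] [-23.756 189.912]
stripe 19 (np.float64(297.7368421052632), np.float64(195.42105263157896))
theta -1.3 12.640152886611185
```

```bash
python3 -c "
import cv2
a=cv2.imread('pics/w23w.png')[40:120,200:310]; cv2.imwrite('pics/w23c.png',cv2.resize(a,None,fx=6,fy=6,interpolation=cv2.INTER_CUBIC))"
```

```text
(no output)
```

View pics/w23c.png

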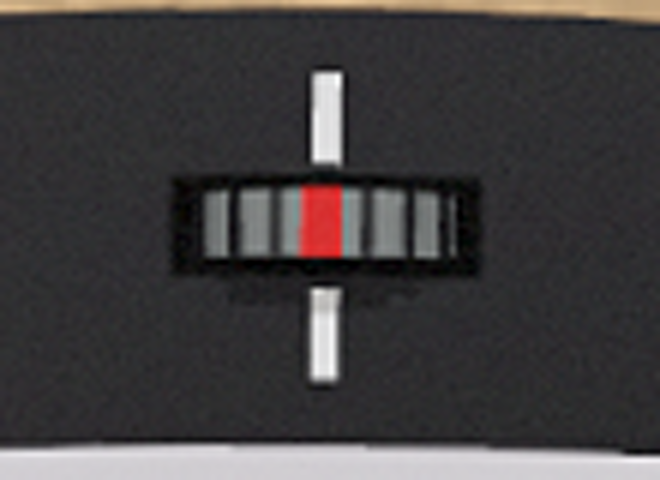

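The stripe at x=322 lines up with the pointers at x=325, so the wheel is done. Next is the lamp: I'll rise and view it from above.

Emit:
{"method": "apply_moves", "body": {"motion": "0 0 0 0 0 -40 1;0 0 0 0 0 -80 1;0 0 0 0 0 -120 1;0 0 0 0 0 -130 1;0 0 0 -60 35 -130 1;0 0 0 -60 35 -130 1"}}

```text
time_s: 47.95
position: [0.5424, 0.0312, 0.3383]
tcp_rot: [[-0.067, 0.998, 0.004], [0.998, 0.067, -0.001], [-0.001, 0.004, -1.0]]
ft_force: [-0.4, 0.0, 0.6]
width: -0.001
grasp_force: 0.0
```

Emit:
{"method": "apply_moves", "body": {"motion": "0 0 0 -176 108 0 0.3;0 0 0 -176 108 0 0.3;0 0 0 -176 108 0 0.3;0 0 0 -176 108 0 0.3;0 0 0 -176 108 0 0.3;0 0 0 -176 108 0 0.3;0 0 0 -176 108 0 0.3;0 0 0 -176 108 0 0.3"}}

```text
time_s: 48.62
position: [0.6595, -0.1371, 0.3354]
tcp_rot: [[-0.063, 0.998, -0.003], [0.998, 0.063, 0.001], [0.002, -0.003, -1.0]]
ft_force: [0.0, 1.3, 1.0]
width: 0.354
grasp_force: 0.0
```

```bash
cat > lp.py <<'E'
import sys
from h import *
np.set_printoptions(precision=3,suppress=True)
st(); L=[]
for n in ("wrist","top","scene"):
    c=cap(n,sys.argv[1]+n[0])
    for k,z in dict(lamp_grip=.255,lamp=.2).items():
      for d in optics.pinpoint(n,k)[:1]:
        p=inv(at(c,d["uv"],z)); e=p-[125,65]; print(n,k,round(d["confidence"],2),np.round(d["uv"],1),p,"rad",np.hypot(*e),"theta",np.arctan2(-e[1],-e[0]))
E
python3 lp.py w24
```

```text
t 48.6167 saw xy [ 124. -148.] z 335.4 toolx yaw-saw 1.573 F [0.  1.3 1. ] w 0.354 q [-0.27  0.4   1.11  0.    1.64 -0.33]
wrist lamp_grip 0.67 [257.1  91.2] [125.539 -60.98 ] rad 125.98128622618508 theta 1.5750744523040074Traceback (most recent call last):
  File "lp.py", line 8, in <module>
    for d in optics.pinpoint(n,k)[:1]:
             ~~~~~~~~~~~~~~~^^^^^
ValueError: it knows: chisel, glue, guard, jar, lamp_grip, mallet, mug, offcut, plate, saw, tape, tray, wheel_top
```

View pics/w24w.png

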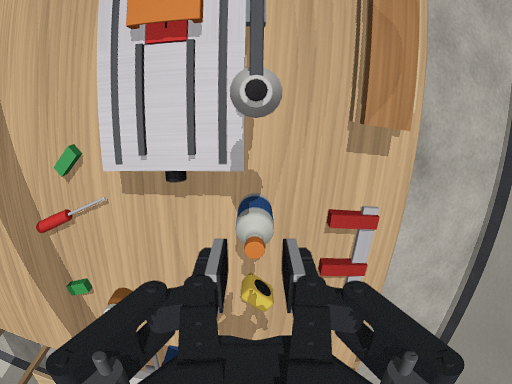

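Emit:
{"method": "apply_moves", "body": {"motion": "0 0 0 40 0 0 -0.2;0 0 0 80 0 0 -0.2;0 0 0 86 1 0 -0.2;0 0 0 86 1 0 -0.2;0 0 0 86 1 0 -0.2;0 0 0 86 1 0 -0.2"}}

```text
time_s: 49.22
position: [0.655, -0.0522, 0.3376]
tcp_rot: [[-0.064, 0.998, 0.001], [0.998, 0.064, -0.001], [-0.001, 0.001, -1.0]]
ft_force: [0.3, -0.1, 0.9]
width: 0.603
grasp_force: 0.0
```

```bash
python3 -c "
from h import *
st()"
```

```text
t 49.2167 saw xy [124.7 -63. ] z 337.6 toolx yaw-saw 1.573 F [ 0.3 -0.1  0.9] w 0.603 q [-0.14  0.37  1.15 -0.    1.62 -0.21]
```

Emit:
{"method": "apply_moves", "body": {"motion": "0 0 0 2 1 30 -0.2;0 0 0 2 1 60 -0.2;0 0 0 2 1 85 -0.2;0 0 0 2 1 98 -0.2;0 0 0 2 1 98 -0.2;0 0 0 2 1 98 -0.2"}}

```text
time_s: 49.72
position: [0.6557, -0.0512, 0.2384]
tcp_rot: [[-0.061, 0.998, -0.002], [0.998, 0.061, -0.0], [0.0, -0.002, -1.0]]
ft_force: [-0.0, -0.4, 0.2]
width: 0.603
grasp_force: 0.0
```

Emit:
{"method": "apply_moves", "body": {"motion": "0 0 0 0 0 0 1;0 0 0 0 0 0 1;0 0 0 0 0 0 1;0 0 0 0 0 0 1;0 0 0 0 0 0 1", "squeeze": 20}}

```text
time_s: 50.13
position: [0.6569, -0.0505, 0.241]
tcp_rot: [[-0.063, 0.998, 0.003], [0.998, 0.063, -0.001], [-0.001, 0.003, -1.0]]
ft_force: [-1.4, -1.2, 6.0]
width: 0.181
grasp_force: 20.2
```

```bash
python3 -c "
from h import *
st()"
```

```text
t 50.1333 saw xy [126.7 -61.4] z 241.0 toolx yaw-saw 1.572 F [-1.4 -1.2  6. ] w 0.181 q [-0.14  0.42  1.31 -0.    1.41 -0.2 ]
```

Emit:
{"method": "apply_moves", "body": {"motion": "0 0 0.1 0.6 -12.5 0 1;0 0 0.2 2.5 -24.8 0 1;0 0 0.3 5.6 -36.9 0 1;0 0 0.4 9.9 -48.7 0 1;0 0 0.5 15.3 -59.9 0 1;0 0 0.6 21.8 -70.6 0 1;0 0 0.7 29.4 -80.5 0 1;0 0 0.8 37.9 -89.7 0 1"}}

```text
time_s: 50.8
position: [0.5645, -0.0189, 0.2409]
tcp_rot: [[0.676, 0.737, 0.003], [0.737, -0.676, -0.003], [0.0, 0.004, -1.0]]
ft_force: [-0.0, -3.5, 6.3]
width: 0.18
grasp_force: 20.4
```

```bash
python3 -c "
from h import *
st()"
```

```text
t 50.8 saw xy [ 36.4 -24.2] z 240.9 toolx yaw-saw 0.767 F [-0.  -3.5  6.3] w 0.18 q [-0.11  0.28  1.52 -0.    1.34  0.64]
```

Emit:
{"method": "apply_moves", "body": {"motion": "0 0 0.1 0.6 -12.5 0 1;0 0 0.2 2.5 -24.8 0 1;0 0 0.3 5.6 -36.9 0 1;0 0 0.4 9.9 -48.7 0 1;0 0 0.5 15.3 -59.9 0 1;0 0 0.6 21.8 -70.6 0 1;0 0 0.7 29.4 -80.5 0 1;0 0 0.77 35.3 -87 0 1"}}

```text
time_s: 51.47
position: [0.5228, 0.0671, 0.2409]
tcp_rot: [[0.998, 0.059, 0.001], [0.059, -0.998, -0.001], [0.001, 0.001, -1.0]]
ft_force: [-4.0, -2.4, 8.8]
width: 0.179
grasp_force: 20.5
```

Emit:
{"method": "apply_moves", "body": {"motion": "0 0 0 0 0 0 1;0 0 0 0 0 0 1;0 0 0 0 0 0 1;0 0 0 0 0 0 1"}}

```text
time_s: 51.8
position: [0.5228, 0.0675, 0.2409]
tcp_rot: [[0.998, 0.064, 0.0], [0.064, -0.998, 0.001], [0.0, -0.001, -1.0]]
ft_force: [-4.1, -1.0, 9.6]
width: 0.181
grasp_force: 20.6
```

```bash
python3 -c "
from h import *
st()"
```

```text
t 51.8 saw xy [ 0.1 64.5] z 240.9 toolx yaw-saw 0.003 F [-4.1 -1.   9.6] w 0.181 q [0.05 0.23 1.59 0.   1.32 1.55]
```

Emit:
{"method": "apply_moves", "body": {"motion": "0 0 0 0 0 0 -0.2;0 0 0 0 0 0 -0.2;0 0 0 0 0 0 -0.2;0 0 0 0 0 0 -0.2;0 0 0 0 0 -20 -0.2;0 0 0 0 0 -50 -0.2;0 0 0 0 0 -80 -0.2;0 0 0 0 0 -110 -0.2"}}

```text
time_s: 52.47
position: [0.5232, 0.0667, 0.3497]
tcp_rot: [[0.998, 0.064, -0.002], [0.064, -0.998, 0.0], [-0.002, -0.0, -1.0]]
ft_force: [0.4, 0.6, 1.0]
width: 0.6
grasp_force: 0.0
```

Emit:
{"method": "apply_moves", "body": {"motion": "0 0 0 -40 120 -10 -0.2;0 0 0 -40 120 -10 -0.2;0 0 0 -40 120 -10 -0.2;0 0 0 -40 120 -10 -0.2;0 0 0 -40 120 -10 -0.2;0 0 0 -40 120 -10 -0.2"}}

```text
time_s: 52.97
position: [0.4913, -0.0554, 0.3589]
tcp_rot: [[0.998, 0.062, -0.0], [0.062, -0.998, 0.001], [-0.0, -0.001, -1.0]]
ft_force: [0.1, -0.3, -0.2]
width: 0.604
grasp_force: 0.0
```

```bash
sed -i 's/dict(lamp_grip=.255,lamp=.2)/dict(lamp_grip=.255,plate=.061,wheel_top=.08)/' lp.py; python3 lp.py w25; python3 wh.py w26 wrist,top; python3 look.py wrist w27; python3 -c "
import cv2; a=cv2.imread('pics/w25w.png'); cv2.imwrite('pics/w25v.png',cv2.resize(a,(800,600),interpolation=cv2.INTER_CUBIC))"
```

```text
t 52.9667 saw xy [-38.9 -56.2] z 358.9 toolx yaw-saw 0.001 F [ 0.1 -0.3 -0.2] w 0.604 q [-0.2   0.12  1.44  0.    1.58  1.31]
wrist lamp_grip 0.94 [124.8 149.7] [ 0.81  61.047] rad 124.25293311766583 theta 0.03181845811736806
wrist plate 0.56 [175.8 127.8] [-2.425 63.932] rad 127.42936796361936 theta 0.008381209546710355
wrist wheel_top 0.59 [100.2 143.2] [-18.008 186.876] rad 187.8966575419298 theta -0.7057862941018619
top plate 0.68 [216.6 178.3] [ 4.222 65.529] rad 120.77910100687544 theta -0.004383483399654367
top wheel_top 0.93 [179.3 183.8] [ -7.99  191.013] rad 183.2093882578333 theta -0.7584654463337641
scene lamp_grip 0.95 [298.7 157.5] [-10.36   85.853] rad 136.95641087307428 theta -0.1528525682212068
scene plate 0.59 [293.7 208. ] [12.681 60.666] rad 112.40283302443413 theta 0.038569084261883005
scene wheel_top 0.82 [313.  185.8] [ -4.735 186.54 ] rad 177.77248310668233 theta -0.7527986173944199
t 53.5667 saw xy [-38.8 -56. ] z 359.1 toolx yaw-saw 0.003 F [-0.8  1.1  0.2] w 0.598 q [-0.2   0.12  1.44  0.    1.58  1.31]
wrist wheel px [100.205 144.184]
top 0.81 [100.5, 144.3] [-20.212 186.468]
stripe 25 (np.float64(100.36), np.float64(143.56))
theta 0.03580786026200844 0.21217355812743408
top wheel px [180.648 187.198]
top 0.64 [182.3, 186.2] [-17.027 181.225]
stripe 9 (np.float64(181.33333333333334), np.float64(186.88888888888889))
theta 0.03580786026200844 0.6990090760314167
53.7667 [ 0.491 -0.056  0.359] tooly -1.5070783718809686 0.6009221720755169 [-0.198  0.116  1.443 -0.     1.583  1.309]
wrist
0.92 [429. 255.] [ 0.282 -0.46 ]
0.91 [ 23. 118.] [0.538 0.434]
0.8 [ 32. 170.] [0.425 0.421]
0.76 [ 53. 167.] [0.432 0.356]
0.66 [ 41. 121.] [0.528 0.378]
0.6 [ 34. 155.] [0.457 0.409]
0.6 [305. 240.] [ 0.315 -0.164]
```

View pics/w25v.png

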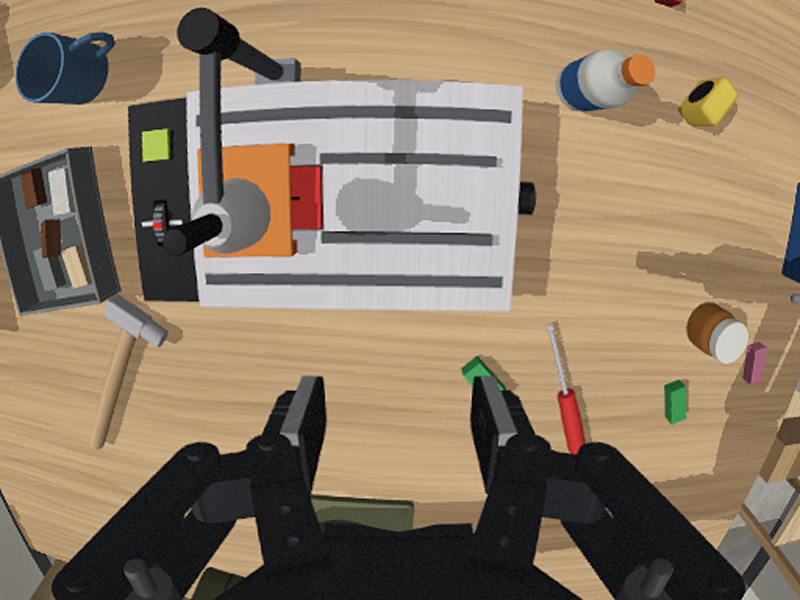

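The view shows everything in place: five offcuts in the tray at (55,230), plate seated at (307,197), stripe on top at (158,225), and the lamp head over the plate at (235,212). The gripper is clear, so I'm handing in.

```bash
python3 -c "
from cell import env
print(env.hand_in())"
```

```text
the job is handed in; nothing more can be done
None
```

The job is handed in, though no verdict came back: by the last pictures all five offcuts are in the tray, the plate is flush in its recess, the wheel's stripe is on top and the lamp is over the plate.

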